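Dial the lockbox open and lay out the master ring gauge

TASK

The master ring gauge is locked in the steel lockbox; its combination is 4-1-7, the mark ring read as a clock face with 12 at the double mark next to the lid: lead the crank handle clockwise at least two whole turns and on to stop at 4, then anticlockwise past 4 once and on to stop at 1, then clockwise straight to 7. Draw the bolt knob away from the lid until it stops and let the lid spring open. Then take out the ring gauge and lay it flat on the clear part of the granite flat, wholly on it, without dropping it; leave the lid open and the set-up block in the box, and do not push the dial indicator or the hexagon key about.

Things in the scene. Friction and masses are not known exactly. Their poses are not given: they have to be found in the camera images.
- lockbox: fixed grey steel box 246 x 160 x 70 mm; origin on the desk under it. x axis from the lock end (near the robot) to the lid end, y left, z up; yaw within 0.3 rad of 0. x -118 to +5 mm: closed deck, top z = 70, with dial and bolt. x +5 to +123: storage under the lid, y -75 to +75, wall rims at z = 70, 5 mm thick
- store_floor (a point): centre of the storage's felt floor, 26 mm above the desk, at box x = 64, y = 0 mm. At box x about 60 mm, 36 mm to its left and right lie the ring gauge and the set-up block, either way round
- dial_axis (a point): point on the dial's vertical axis at the height of its face (85 mm above the desk), at box x = -66, y = 0 mm. Round the dial, fixed on the deck, lies the mark ring (radius 46 mm): twelve bold marks as on a clock, fine ones between; the double mark, nearest the lid (box +x), is 12; hours run clockwise seen from above
- crank_mid (a point): middle of the dial's crank handle: black upright cylinder 13 mm thick, 28 mm high (14 above and below this point), 24 mm off the dial's axis on its dark disc (radius 34 mm, face at z = 85). It revolves freely on its own pin, so held fingers of fixed heading can lead it round in a circle. It is the dial's pointer: it stands at the hour that the dial shows
- dial (a joint): dial angle in rad, growing CLOCKWISE seen from above, many turns; 0 and every 2 pi = handle at 12; pi/6 an hour (4 is 2.094, 1 is 0.524, 7 is 3.665). Takes 0.05 N m, stays where left. A true three-wheel lock: the dial drags the inner wheels after nearly a turn of lost motion each. Overrunning a number and coming back spoils it: start all over. Each stop must be within 10 degrees, better 5
- bolt_knob (a point): middle of the bolt's knob: black upright round knob 16 mm thick, from 73 to 99 mm above the desk (this point at 88), on the deck left of the dial; at box x = -20, y = +54 mm when locked
- bolt (a joint): travel of the bolt in m: 0 = locked (nose in the lid); slides along box -x, away from the lid, to a stop at 0.012; friction 2 N; stays where left. It moves more than 2 mm only when all three numbers are dialled, and then it blocks the dial. The lid is free from about 0.008
- lid (a joint): opening angle of the lid in rad: 0 shut, stop at 1.95 (leaning back past upright); hinge along the top of the far wall (box x = +128). A spring opens it fully in 1 to 2 s once the bolt is drawn; it then stands 190 mm above the desk behind the storage
- ring_mid (a point): centre (half-way up) of the ring gauge: knurled steel ring, 47 mm outside diameter, 18 mm high, about 0.2 kg, lying flat on the felt floor in the lockbox; z = the ring's axis
- ring_gauge: the same steel ring gauge; origin at the centre of its underside
- granite_top (a point): centre of the top face of the fixed black granite flat (190 mm along its x, 120 mm along its y, top 30 mm above the desk; axes turn with it, z up; yaw within 0.35 rad of 0). A dial indicator lies across the half at +x; the half at -x, towards the robot, is clear
- dial_gauge: dial indicator lying on its back on the granite (round face 56 mm across, stem, 94 mm over all, 22 mm high); origin at the middle of its length, underside; face centre 19 mm along its +x, stem to its -x
- block_123: steel set-up block in the lockbox beside the ring gauge, 45 x 70 x 40 mm, its 70 mm along box x; origin at the centre of its underside; stays there
- hex_key: black hexagon key, 30 x 88 x 6 mm, on the desk behind the granite flat; bystander

How it is judged (in metres and radians):
On the way, in this order (a step that is already met when the one before it is completed fails the run):
1. the combination is dialled and the bolt is drawn (more than 9 mm) (value of joint bolt above 0.009 m), for 0.1 s.
2. the lid stands open (beyond 1.5 rad) (value of joint lid above 1.5 rad), for 0.2 s.
At the end, for the whole second after the job is handed in: the ring gauge lies flat and at rest on the granite flat, wholly on its top face (centre within 73 mm along and 38 mm across of the middle); the lid stands open (over 1.5 rad); the set-up block is still upright in the box within 30 mm of its start (x of ring_mid in the frame of granite_top between -0.073 and 0.073 m and y of ring_mid in the frame of granite_top between -0.038 and 0.038 m and z of ring_mid in the frame of granite_top between 0.006 and 0.012 m and angle between each of ring_mid, block_123's own z axis and vertical below 0.1 rad and linear speed of ring_gauge below 0.02 m/s and value of joint lid above 1.5 rad and distance of block_123 from where it was at the start of the episode below 0.03 m); the robot touches nothing.
It fails at once if the ring gauge is dropped (moves faster than 0.6 m/s with no finger on it) (linear speed of ring_gauge above 0.6 m/s and contact force between the fingers and ring_gauge below 0.05 N).
It fails at once if the dial indicator is pushed more than 15 mm (distance of dial_gauge from where it was at the start of the episode above 0.015 m).
It fails at once if the hexagon key is pushed more than 25 mm (distance of hex_key from where it was at the start of the episode above 0.025 m).
It also fails if it takes over 72 s, if anything falls off the work surface, if the arm or the gripper's body presses on something with over 40 N, if the wrist force passes 120 N, or if a joint passes its speed limit or range.

ROBOT

A 6-joint arm with a two-finger parallel gripper is mounted at the origin on a cart in front of the work surface, level with it; the furniture and walls round the work are solid. World frame = base frame: x ahead of the robot, y to its left, z up, the work surface at z = 0. Lengths are in m, angles in degrees, forces in N, time in s.
With the tool pointing down it reaches from about 0.4 to 0.825 m from the base axis. Payload 7 kg.
Tool frame: the origin (TCP) lies at the very end of the fingers, on their centre line; the grasp point (between the pads) lies 19 mm behind it (ctrl.tcp_to_grasp is the distance from the TCP to the grasp point, in m); z points along the fingers, y is the direction in which the jaws open and shut (so a half turn about z gives the same grasp; the last joint's range is limited). The gripper opens to 88 mm and grips with 3 to 60 N. Pads are 19 mm wide; open, the fingers measure 130 mm over their backs; the gripper's body (78 mm by 193 mm) begins 47 mm behind the grasp point.
Start: joints at [-49.383, 20.546, 0.682, 0, -70.136, -16.507], TCP at [0.276, -0.616, 0.227] pointing down, gripper open.
Joint ranges: [-176.03, 176.03], [-82.01, 121.73], [-58.28, 71.71], [-173.87, 95.51], [-174.79, -0.11], [-173.66, 173.66]. Speed limits (degrees/s): [136.94, 136.94, 172.46, 180, 180, 180].

INTERFACE

Orientations are given as [roll, pitch, yaw] about the fixed x, y, z axes, in that order (R = Rz(yaw) Ry(pitch) Rx(roll)).
In Python, from plant import ctrl gives the robot as it stands.
- The arm moves only by the tool jog_arm, never from a script. Its argument "commands" is a list of rows, each an object of numbers: "x", "y", "z": the shift along the tool's x, y, z in cm; "roll": the turn about the tool's z in rad. In form: [{"x": .., "y": .., "z": .., "roll": ..}, ...]. A call has 1 to 12 rows; each row shifts and turns the commanded pose from where the row before left it, along the tool's axes as they then stand; what a row does not reach is not made up. A row lasts 1/10 s, in which the tool goes at most 50 mm and 8.59 degrees, less where a joint would pass 70% of its speed; a pose out of reach is approached as far as the arm can. A call is refused whole if a number of a shift passes 5 or a number of a turn 0.15, either way. A call with a gripper value outside its range is refused whole. "gripper" is the finger opening in cm, from 0 to 8.76, set as the call begins (left out, the last holds). The fingers move at their own pace and stop on an object; the grip force is fixed at half the most. Time passes only in rows, so rows that do not move let the fingers close. It gives the time, the measured TCP pose, the force and the opening at its end, in the units of the state.
- ctrl.get_obs(): the state, without advancing time (a new reading comes with each control period).
- ctrl.snapshot(name): name is "scene" or "top" or "wrist"; returns a dict with "image" (384x512x3 uint8, red, green, blue), "mtx" (3x3 intrinsics, pixels), "position" and "orientation" of the camera in the world; the wrist camera has in their place "hand_eye" (4x4, takes a point from camera to tool coordinates, whose origin is the TCP and whose axes are the flange's). Camera axes: x right, y up, looking along -z (the intrinsics and any distortion apply to the point x, -y, -z); pixel columns grow to the right and rows downward; lengths in m; the calibration is good to about 2 mm. A picture is of the moment at which its call begins: read the wrist's pose just before it. There is no depth.
- ctrl.close_job(): hands the job in, once; it reports no verdict.
Trained networks look in the newest picture that a camera, given by its name, has taken for a name from the list of things; names that differ only in an ending like _2 or _b are one class to them, and where a whole thing is asked for, a point or a joint stands for the part that bears it (a point fixed in the world has none). Each returns a list of dicts, best first, with "confidence" (0 to 1); they miss things now and then, are a little off and sometimes report something else, mostly with a low value. They report only what shows in the picture. A call takes as long as a camera call.
- ctrl.search_frame(camera, query): "position" ([column, row] as shares, 0 to 1, of the picture: columns of its width, rows of its height, amid what is visible of it).
- ctrl.regions_of(camera, query): "mask" (384x512 bool, what is visible of it) and "position" ([column, row] as shares, 0 to 1, of the picture: columns of its width, rows of its height, amid what is visible of it).
The state is a dict: "clock": time; "joint_pos": joint angles; "qvel": joint speeds; "tau": joint torques, N m; "tool_pos": TCP position; "orientation": TCP orientation; "force": force on the tool from outside, world axes, zero at the start; "moment": the same for the moment, N m; "opening": finger opening in m.
Only numpy, scipy, OpenCV 4.12 (cv2) and the standard library are available. Lean on these libraries where they do the work, as an engineer would, in place of code of your own. Each camera call takes 0.05 s, during which the arm holds its last target.

## Working session

There is one attempt and no reset: what is moved stays moved. The work goes in short steps, Python scripts to look and compute and a tool call to move; the robot and the scene stay as the last step left them, time stands still between calls to the robot, and variables do not carry over. Pictures are saved under pics/ and viewed, and the job is handed in when it is done.

Besides the shell and the picture viewer there is one more tool, called after "Emit:" in YAML: its name, and indented under it one key for each argument. jog_arm: Moves the arm, as the interface text tells. Its arguments: {"type":"object","properties":{"commands":{"type":"array"},"gripper":{"type":"number"}},"required":["commands"]}

```bash
mkdir -p pics; ls
python3 - <<'E'
from plant import ctrl
import cv2
o=ctrl.get_obs(); print(o)
for n in ["scene","top"]:
    s=ctrl.snapshot(n); cv2.imwrite(f"pics/{n}0.png",s["image"][:,:,::-1]); print(n,s["mtx"],s["position"],s["orientation"],[k for k in s])
    for q in ["lockbox","dial_axis","crank_mid","bolt_knob","granite_top","dial_gauge","hex_key","store_floor"]:
        r=ctrl.search_frame(n,q); print(q,[(round(a["confidence"],2),(a["position"][0]*512,a["position"][1]*384)) for a in r[:2]])
print(ctrl.get_obs()["clock"])
E
```

```text
pics
{'clock': 0.0, 'joint_pos': array([-4.93829863e+01,  2.05919478e+01,  6.33784753e-01, -1.89140198e-02,
       -7.01357318e+01, -1.65069794e+01]), 'qvel': array([-0.05003994,  0.0255611 ,  0.05208148, -0.0164547 , -0.05247764,
        0.08402714]), 'tau': array([-2.27573255e-04, -5.82712948e+01,  2.93055761e+01,  6.99759588e+00,
        6.57204859e-03, -1.75033047e-04]), 'tool_pos': array([ 0.27550255, -0.61568474,  0.22562078]), 'orientation': array([ 1.79904923e+02, -9.63346791e-03, -1.55896399e+02]), 'force': array([-0.2188961 ,  0.15362943,  0.0143037 ]), 'moment': array([-0.00783183,  0.02637102, -0.05590117]), 'opening': 0.08744238412363516}
scene [[393.98834079   0.         252.39369805]
 [  0.         393.98834079 189.18081446]
 [  0.           0.           1.        ]] [-0.11393773 -0.53515022  0.63234801] [ 52.67600059  -1.15256711 -61.42874797] ['image', 'mtx', 'position', 'orientation']
lockbox [(0.91, (317.4912, 232.01279999999997)), (0.59, (303.7184, 221.4912))]
dial_axis [(0.95, (320.6144, 233.3184))]
crank_mid [(0.68, (320.3072, 233.3952)), (0.55, (304.0256, 221.91359999999997))]
bolt_knob [(0.67, (293.888, 209.8176)), (0.55, (318.6176, 232.08960000000002))]
granite_top [(0.82, (203.2128, 195.6096))]
dial_gauge [(0.81, (220.7232, 173.29919999999998))]
hex_key []
store_floor [(0.81, (320.4096, 231.7056))]
top [[458.18334393   0.         255.49326126]
 [  0.         458.18334393 193.60236232]
 [  0.           0.           1.        ]] [ 0.45904766 -0.20856463  0.94595178] [  6.42190484   1.40256983 -91.48515565] ['image', 'mtx', 'position', 'orientation']
lockbox [(0.88, (352.512, 209.3952))]
dial_axis [(0.89, (348.2112, 213.50400000000002))]
crank_mid [(0.45, (344.1152, 242.91840000000002))]
bolt_knob []
granite_top [(0.87, (198.1952, 213.1968))]
dial_gauge [(0.92, (191.5904, 175.7184))]
hex_key []
store_floor [(0.75, (351.8976, 211.50719999999998)), (0.66, (349.7984, 246.2976))]
0.9
```

View pics/scene0.png

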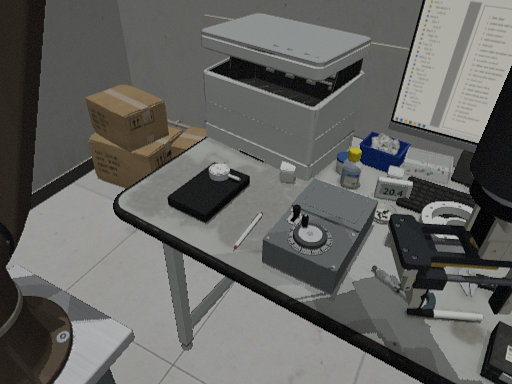

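View pics/top0.png

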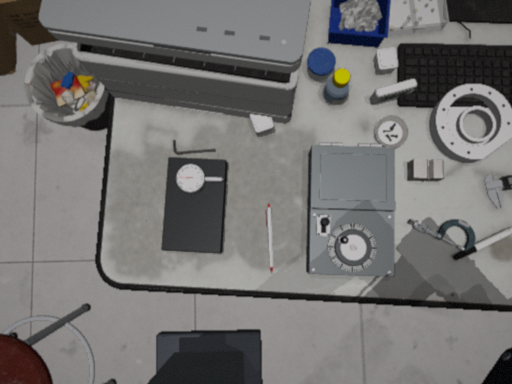

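Run:
```python
import cv2
a=cv2.imread("pics/top0.png")[130:330,120:440]; cv2.imwrite("pics/top0z.png",cv2.resize(a,None,fx=2.5,fy=2.5,interpolation=cv2.INTER_CUBIC))
```

```text
(no output)
```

View pics/top0z.png

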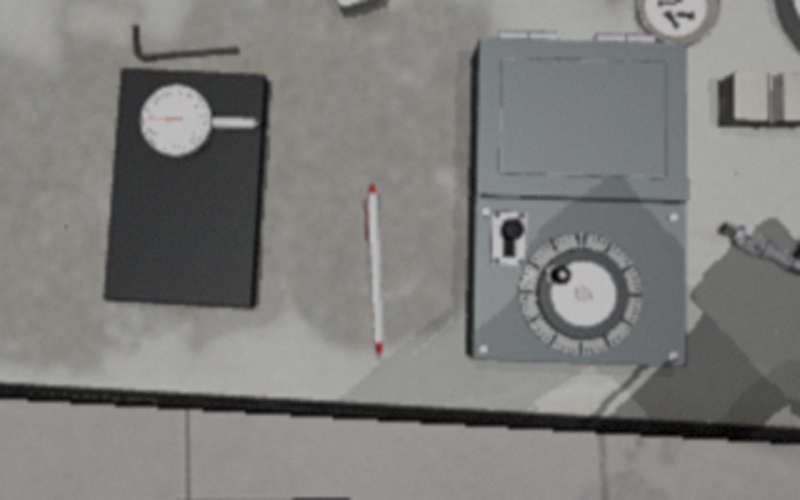

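```bash
cat > h.py <<'E'
import numpy as np, cv2
from scipy.spatial.transform import Rotation as R
def proj(P,cam):
    P=np.atleast_2d(P).astype(float)
    Rm=R.from_euler('xyz',cam['orientation'],degrees=True).as_matrix()
    q=(P-cam['position'])@Rm
    q=np.c_[q[:,0],-q[:,1],-q[:,2]]
    uv=q@cam['mtx'].T
    return uv[:,:2]/uv[:,2:]
def unproj(uv,z,cam):
    Rm=R.from_euler('xyz',cam['orientation'],degrees=True).as_matrix()
    uv=np.atleast_2d(uv); d=np.linalg.solve(cam['mtx'],np.c_[uv,np.ones(len(uv))].T).T
    d=np.c_[d[:,0],-d[:,1],-d[:,2]]@Rm.T
    p=np.array(cam['position']); t=(z-p[2])/d[:,2]
    return p+t[:,None]*d
TOP=dict(mtx=np.array([[458.18334393,0,255.49326126],[0,458.18334393,193.60236232],[0,0,1.]]),position=np.array([0.45904766,-0.20856463,0.94595178]),orientation=[6.42190484,1.40256983,-91.48515565])
SC=dict(mtx=np.array([[393.98834079,0,252.39369805],[0,393.98834079,189.18081446],[0,0,1.]]),position=np.array([-0.11393773,-0.53515022,0.63234801]),orientation=[52.67600059,-1.15256711,-61.42874797])
def wristcam(s,o):
    T=np.array(s['hand_eye']); Rt=R.from_euler('xyz',o['orientation'],degrees=True).as_matrix()
    Rc=Rt@T[:3,:3]; p=Rt@T[:3,3]+o['tool_pos']
    return dict(mtx=np.array(s['mtx']),position=p,orientation=R.from_matrix(Rc).as_euler('xyz',degrees=True))
E
python3 - <<'E'
import cv2
a=cv2.imread("pics/top0.png")[135:285,300:405]; cv2.imwrite("pics/t1.png",cv2.resize(a,None,fx=4,fy=4,interpolation=cv2.INTER_CUBIC))
a=cv2.imread("pics/scene0.png")[170:300,250:390]; cv2.imwrite("pics/s1.png",cv2.resize(a,None,fx=4,fy=4,interpolation=cv2.INTER_CUBIC))
E
```

```text
(no output)
```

View pics/t1.png

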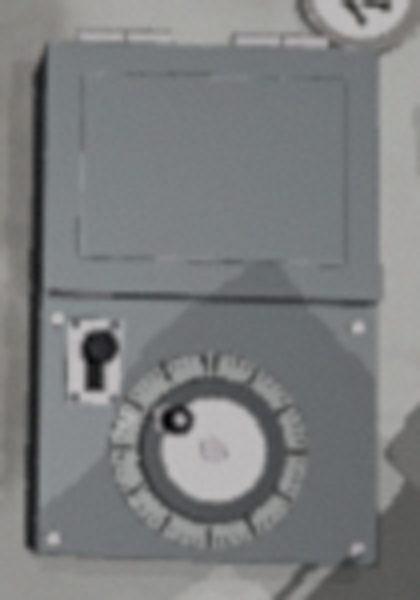

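View pics/s1.png

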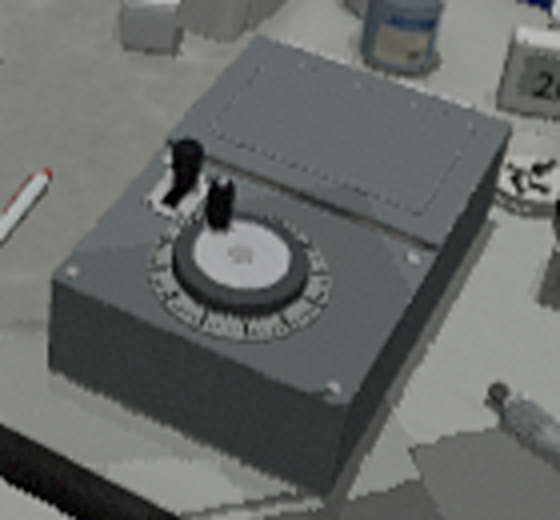

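```bash
cat > fit.py <<'E'
from h import *
from scipy.optimize import least_squares
T=lambda a:np.array(a)/4+[300-.375,135-.375]
S=lambda a:np.array(a)/4+[250-.375,170-.375]
obs=[(TOP,T([38,550]),(-118,80,70)),(TOP,T([376,563]),(-118,-80,70)),
(SC,S([50,282]),(-118,80,70)),(SC,S([345,405]),(-118,-80,70)),(SC,S([50,370]),(-118,80,0)),(SC,S([328,495]),(-118,-80,0)),
(TOP,T([214,450]),(-66,0,85)),(SC,S([242,258]),(-66,0,85)),
(TOP,T([47,46]),(123,78,74)),(TOP,T([380,52]),(123,-80,74))]
def W(p,b): 
    c,s=np.cos(p[2]),np.sin(p[2]); b=np.array(b)/1000
    return np.array([p[0]+c*b[0]-s*b[1],p[1]+s*b[0]+c*b[1],b[2]])
f=lambda p:np.concatenate([proj(W(p,b),c)[0]-uv for c,uv,b in obs])
if __name__=="__main__":
    r=least_squares(f,[.48,-.4,0],loss='soft_l1'); print(r.x,np.degrees(r.x[2])); print(f(r.x).reshape(-1,2).round(1))
    p=r.x
    for n,b in dict(dial=(-66,0,85),knob=(-20,54,88),floor=(64,0,26)).items(): print(n,W(p,b))
    h=unproj(T([176,418]),.113,TOP)[0]; d=W(p,(-66,0,85)); v=h-d
    print("handle top",h,np.hypot(*v[:2]),"clock deg",np.degrees(-(np.arctan2(v[1],v[0])-p[2])))
    g=[proj(0,TOP)] if 0 else unproj(np.array([(122,70),(268,74),(256,308),(105,300)])/2.5+[120-.3,130-.3],.03,TOP)
    print("granite",g, g.mean(0)); print(np.degrees(np.arctan2(*(g[0]-g[3])[[1,0]])),np.degrees(np.arctan2(*(g[1]-g[2])[[1,0]])), [np.linalg.norm(g[i]-g[(i+1)%4]) for i in range(4)])
E
python3 fit.py
```

```text
[ 0.51934349 -0.3730235  -0.04856859] -2.7827751855408356
[[ 0.3  0.6]
 [ 1.5 -0.5]
 [-0.1 -2. ]
 [ 0.3 -0.1]
 [-1.3 -0.4]
 [-0.7  1.2]
 [ 0.5 -1.2]
 [-0.5 -1.6]
 [ 0.5  0.5]
 [-0.3  0.4]]
dial [ 0.45342132 -0.36981923  0.085     ]
knob [ 0.50198875 -0.31811619  0.088     ]
floor [ 0.58326802 -0.37613067  0.026     ]
handle top [ 0.46628315 -0.34720295  0.113     ] 0.026017739384293036 clock deg -63.15598560031735
granite [[ 0.64148295 -0.01329419  0.03      ]
 [ 0.63452582 -0.13252532  0.03      ]
 [ 0.44609791 -0.1194021   0.03      ]
 [ 0.45550908  0.00118746  0.03      ]] [ 0.54440394 -0.06600854  0.03      ]
-4.4525942855184555 -3.9839786104698467 [np.float64(0.11943393331967644), np.float64(0.18888435498458775), np.float64(0.12095624080053244), np.float64(0.18653684626876046)]
```

Emit:
jog_arm:
  commands:
    - {"x": -3.74, "y": 2.17}
    - {"x": -3.74, "y": 2.17}
    - {"x": -3.74, "y": 2.17}
    - {"x": -3.74, "y": 2.17}
    - {"x": -3.74, "y": 2.17}
    - {"x": -3.74, "y": 2.17}
    - {"x": -3.74, "y": 2.17}
    - {}
    - {}

```text
validation failed for argument at $.co...
```

Emit:
jog_arm:
  commands:
    - {"roll": -0.1375}
    - {"roll": -0.1375}
    - {"roll": -0.1375}
    - {"roll": -0.1375}
    - {"roll": -0.1375}
    - {"roll": -0.1375}
    - {"roll": -0.1375}
    - {"roll": -0.1375}
    - {}
    - {}

```text
validation failed for argument at $.co...
```

Run:
```python
from plant import ctrl
from h import *
o=ctrl.get_obs(); print({k:o[k].round(4) if hasattr(o[k],'round') else o[k] for k in ['clock','joint_pos','tool_pos','orientation','force']})
s=ctrl.snapshot("wrist"); cv2.imwrite("pics/w1.png",s["image"][:,:,::-1]); c=wristcam(s,o); print(s['hand_eye'],c); import pickle; pickle.dump(c,open('w1.pkl','wb'))
for q in ["dial_axis","crank_mid","bolt_knob"]:
    r=ctrl.search_frame("wrist",q); print(q,[(round(a["confidence"],2),(a["position"][0]*512,a["position"][1]*384)) for a in r[:2]])
```

```text
{'clock': 0.9, 'joint_pos': array([-4.93829e+01,  2.05427e+01,  6.81100e-01,  5.00000e-04,
       -7.01372e+01, -1.65073e+01]), 'tool_pos': array([ 0.2757, -0.6161,  0.2266]), 'orientation': array([-1.799987e+02, -1.000000e-04, -1.558900e+02]), 'force': array([ 0.681 , -0.7267, -1.1391])}
[[-3.44300757e-04  9.56100222e-01  2.93039669e-01  8.01330505e-02]
 [ 9.99999918e-01  3.91843480e-04 -1.03538572e-04 -2.27637984e-04]
 [-2.13818935e-04  2.93039610e-01 -9.56100278e-01 -1.57831823e-01]
 [ 0.00000000e+00  0.00000000e+00  0.00000000e+00  1.00000000e+00]] {'mtx': array([[288.81049211,   0.        , 249.76609793],
       [  0.        , 288.81049211, 193.55890315],
       [  0.        ,   0.        ,   1.        ]]), 'position': array([ 0.20264198, -0.64902814,  0.38442981]), 'orientation': array([-1.70399328e+01, -1.09281076e-02,  1.14090230e+02])}
dial_axis [(0.68, (327.8848, 305.5104))]
crank_mid []
bolt_knob []
```

View pics/w1.png

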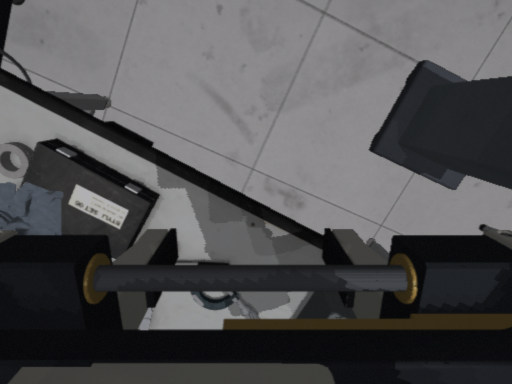

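Emit:
jog_arm:
  commands:
    - {"x": -3.74, "y": 2.17, "z": 0, "roll": 0}
    - {"x": -3.74, "y": 2.17, "z": 0, "roll": 0}
    - {"x": -3.74, "y": 2.17, "z": 0, "roll": 0}
    - {"x": -3.74, "y": 2.17, "z": 0, "roll": 0}
    - {"x": -3.74, "y": 2.17, "z": 0, "roll": 0}
    - {"x": -3.74, "y": 2.17, "z": 0, "roll": 0}
    - {"x": -3.74, "y": 2.17, "z": 0, "roll": 0}

```text
clock: 1.8
tool_pos: [0.4535, -0.369, 0.2269]
orientation: [-180.0, 0.0, -155.9]
force: [0.2, -0.6, 0.5]
opening: 0.0878
```

Emit:
jog_arm:
  commands:
    - {"x": 0, "y": 0, "z": 0, "roll": -0.1375}
    - {"x": 0, "y": 0, "z": 0, "roll": -0.1375}
    - {"x": 0, "y": 0, "z": 0, "roll": -0.1375}
    - {"x": 0, "y": 0, "z": 0, "roll": -0.1375}
    - {"x": 0, "y": 0, "z": 0, "roll": -0.1375}
    - {"x": 0, "y": 0, "z": 0, "roll": -0.1375}
    - {"x": 0, "y": 0, "z": 0, "roll": -0.1375}
    - {"x": 0, "y": 0, "z": 0, "roll": -0.1375}
    - {"x": 0, "y": 0, "z": 0, "roll": 0}
    - {"x": 0, "y": 0, "z": 0, "roll": 0}

```text
clock: 2.8
tool_pos: [0.4526, -0.3705, 0.2266]
orientation: [-180.0, -0.0, -93.1]
force: [-0.6, 0.0, 0.7]
opening: 0.0874
```

```bash
cat > look.py <<'E'
import sys
from plant import ctrl
from h import *
import pickle
n=sys.argv[1]
o=ctrl.get_obs(); print({k:o[k].round(4) if hasattr(o[k],'round') else o[k] for k in ['clock','joint_pos','tool_pos','orientation','force','opening']})
s=ctrl.snapshot("wrist"); cv2.imwrite(f"pics/{n}.png",s["image"][:,:,::-1]); c=wristcam(s,o); pickle.dump(c,open(n+'.pkl','wb'))
for q in sys.argv[2:]:
    r=ctrl.search_frame("wrist",q); print(q,[(round(a["confidence"],2),(a["position"][0]*512,a["position"][1]*384)) for a in r[:2]])
E
python3 look.py w2 dial_axis crank_mid bolt_knob
```

```text
{'clock': 2.8, 'joint_pos': array([-2.01648e+01,  1.21182e+01, -1.10389e+01, -7.00000e-04,
       -6.68327e+01,  1.70644e+01]), 'tool_pos': array([ 0.4526, -0.3705,  0.2266]), 'orientation': array([-1.79990e+02, -2.40000e-03, -9.31007e+01]), 'force': array([-0.6026,  0.0369,  0.6867]), 'opening': 0.08738070302010824}
dial_axis [(0.82, (188.9792, 170.688))]
crank_mid [(0.57, (238.4896, 203.9808))]
bolt_knob [(0.57, (206.2848, 231.28319999999997))]
```

View pics/w2.png

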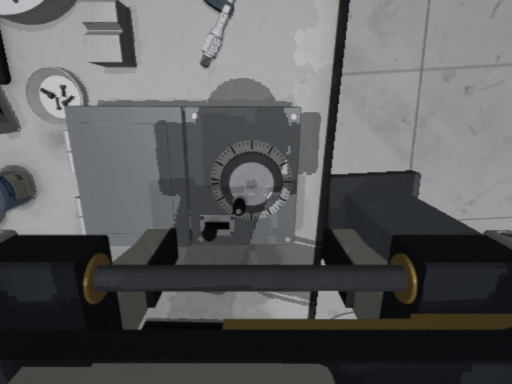

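Run:
```python
import cv2,pickle
from h import *
a=cv2.imread("pics/w2.png")[95:255,55:315]; cv2.imwrite("pics/w2z.png",cv2.resize(a,None,fx=3,fy=3,interpolation=cv2.INTER_CUBIC))
```

```text
(no output)
```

View pics/w2z.png

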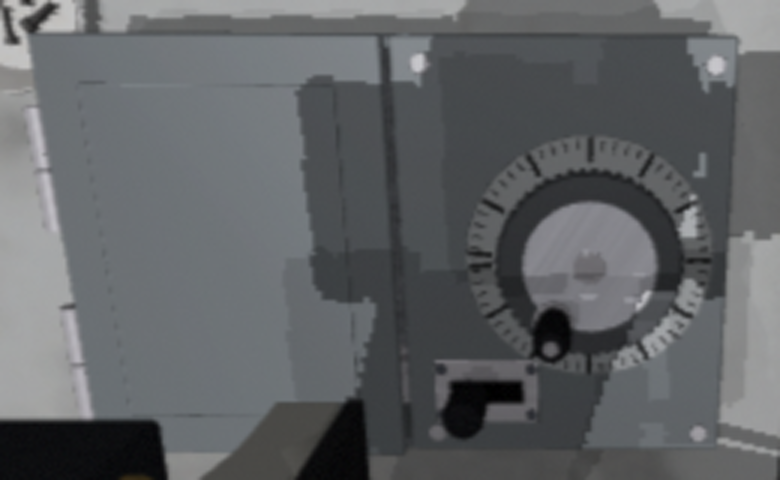

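```bash
cat > fit2.py <<'E'
import pickle
import fit
from fit import *
c=pickle.load(open('w2.pkl','rb'))
Z=lambda a:np.array(a)/3+[55-.33,95-.33]
wo=[(c,Z([737,38]),(-118,-80,70)),(c,Z([718,449]),(-118,80,70)),(c,Z([590.5,260]),(-66,0,85)),(c,Z([589.5,256]),(-66,0,71)),(c,Z([465,415]),(-20,54,99))]
g=lambda p:np.concatenate([proj(W(p,b),k)[0]-uv for k,uv,b in wo])
for name,fn in [("wrist",g),("all",lambda p:np.concatenate([2*g(p),f(p)]))]:
    r=least_squares(fn,[.52,-.37,0],loss='soft_l1');p=r.x
    print(name,p,np.degrees(p[2])); print(g(p).reshape(-1,2).round(1))
    d=W(p,(-66,0,85)); h=unproj(Z([551,349]),.113,c)[0]; v=h-d
    print("dial",d,"knob",W(p,(-20,54,88)),"handle top",h,np.hypot(*v[:2]),"clock deg",np.degrees(-(np.arctan2(v[1],v[0])-p[2])))
E
python3 fit2.py
```

```text
wrist [ 0.51642358 -0.37435975 -0.05794219] -3.3198430643334955
[[ 1.2 -2.3]
 [ 0.1 -0.2]
 [-0.2  1.6]
 [ 0.1 -0.3]
 [-1.1  1.4]]
dial [ 0.45053434 -0.37053771  0.085     ] knob [ 0.49958427 -0.31929218  0.088     ] handle top [ 0.46477357 -0.34961864  0.113     ] 0.025305400225294435 clock deg -59.07743242467541
all [ 0.51690731 -0.37353308 -0.05059045] -2.8986194759429194
[[ 0.2 -2.3]
 [ 0.2 -0.2]
 [-0.6  1.9]
 [-0.3 -0. ]
 [-1.1  2. ]]
dial [ 0.45099176 -0.37019553  0.085     ] knob [ 0.49966362 -0.31859079  0.088     ] handle top [ 0.46477357 -0.34961864  0.113     ] 0.024765843450220516 clock deg -59.08558368430433
```

Emit:
jog_arm:
  commands:
    - {"x": -1.06, "y": -0.55, "z": 2, "roll": 0}
    - {"x": -1.06, "y": -0.55, "z": 3, "roll": 0}
    - {"x": 0, "y": 0, "z": 3, "roll": 0}
    - {"x": 0, "y": 0, "z": 2.5, "roll": 0}
    - {"x": 0, "y": 0, "z": 0, "roll": 0}
  gripper: 4

```text
clock: 3.5
tool_pos: [0.4625, -0.3488, 0.1181]
orientation: [179.7, 0.1, -92.9]
force: [0.3, 0.3, -0.3]
opening: 0.0528
```

```bash
python3 look.py w3
python3 - <<'E'
from plant import ctrl
import cv2
s=ctrl.snapshot("scene"); cv2.imwrite("pics/s3.png",cv2.resize(s["image"][150:320,220:420,::-1],None,fx=3.5,fy=3.5,interpolation=cv2.INTER_CUBIC))
E
```

```text
{'clock': 3.5, 'joint_pos': array([-17.7155,  17.1743, -19.5541,  -0.0574, -53.6361,  14.8003]), 'tool_pos': array([ 0.4625, -0.3488,  0.1181]), 'orientation': array([ 1.796594e+02,  1.376000e-01, -9.294980e+01]), 'force': array([ 0.3302,  0.323 , -0.3008]), 'opening': 0.05280034001391523}
```

View pics/w3.png

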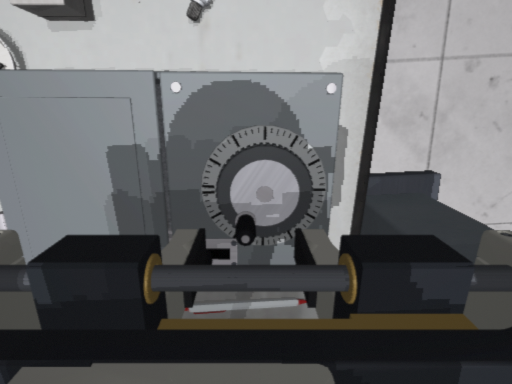

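View pics/s3.png

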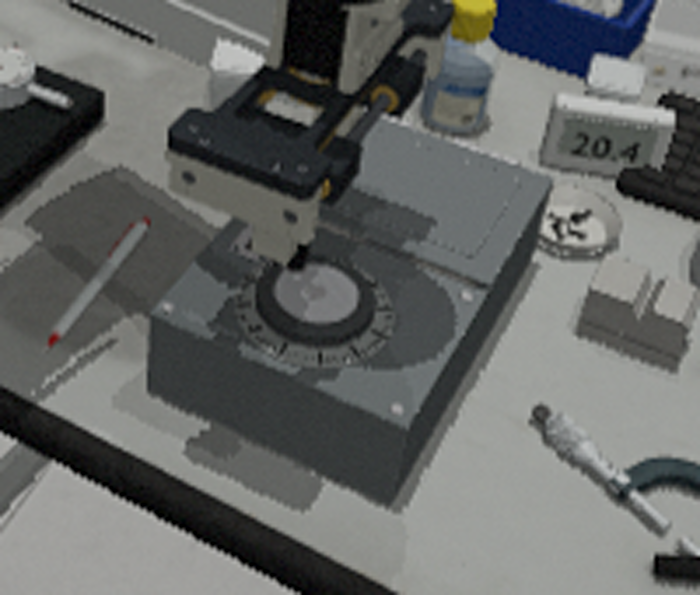

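Run:
```python
import cv2,pickle
from h import *
a=cv2.imread("pics/w3.png")[115:255,150:350]; cv2.imwrite("pics/w3z.png",cv2.resize(a,None,fx=4,fy=4,interpolation=cv2.INTER_CUBIC))
```

```text
(no output)
```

View pics/w3z.png

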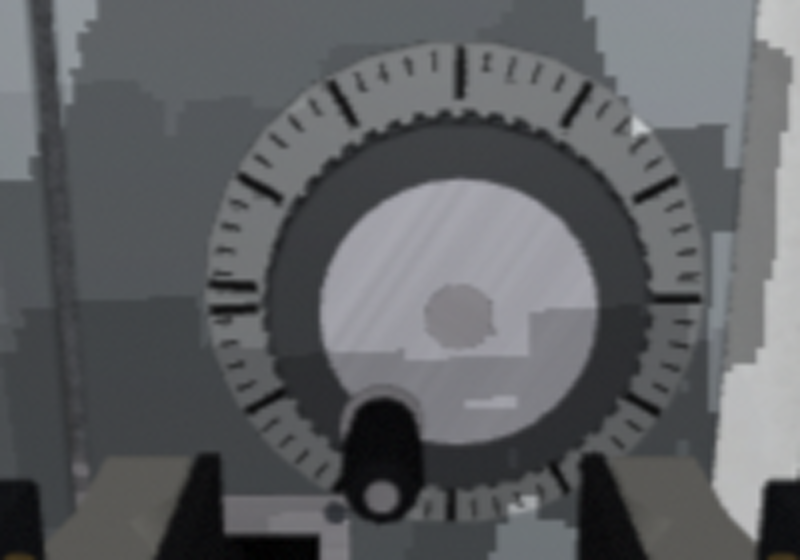

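Run:
```python
import pickle
from h import *
c=pickle.load(open('w3.pkl','rb'))
Z=lambda a:np.array(a)/4+[150-.375,115-.375]
d=unproj(Z([459,314]),.085,c)[0]; hb=unproj(Z([383,421]),.085,c)[0]; ht=unproj(Z([382,496]),.113,c)[0]
m={k:unproj(Z(v),.071,c)[0] for k,v in {12:(233,298),6:(676,299),3:(460,72),9:(452,506)}.items()}
print("dial",d,"hb",hb,"ht",ht)
mc=(m[12]+m[6]+m[3]+m[9])/4; print("ring c",mc,(m[12]+m[6])/2,(m[3]+m[9])/2)
v=m[12]-m[6]; print("yaw",np.degrees(np.arctan2(v[1],v[0])),np.linalg.norm(v),np.linalg.norm(m[3]-m[9]))
v=m[9]-m[3]; print("yaw",np.degrees(np.arctan2(v[1],v[0]))-90)
for D in (d,mc):
  for h in (hb,ht):
    v=h-D; print(np.hypot(*v[:2]),-np.degrees(np.arctan2(v[1],v[0]))-2.9)
```

```text
dial [ 0.45061458 -0.36981425  0.085     ] hb [ 0.46485086 -0.35063895  0.085     ] ht [ 0.46481971 -0.34965321  0.113     ]
ring c [ 0.45060205 -0.3682107   0.071     ] [ 0.45068141 -0.36850566  0.071     ] [ 0.45052268 -0.36791574  0.071     ]
yaw -3.2023448738922826 0.08187277033430988 0.08339910735047126
yaw -3.1726359188136257
0.023882295898014858 -56.30877085547868
0.024662799418451314 -57.732116138812756
0.022622888102080047 -53.861640685391194
0.023377821163847075 -55.442778086023374
```

Emit:
jog_arm:
  commands:
    - {"x": 0, "y": 0, "z": 1.4, "roll": 0}
    - {"x": 0, "y": 0, "z": 1.3, "roll": 0}
    - {"x": 0, "y": 0, "z": 0, "roll": 0}
    - {"x": 0, "y": 0, "z": 0, "roll": 0}

```text
clock: 4.0
tool_pos: [0.4649, -0.3501, 0.0952]
orientation: [-180.0, -0.0, -92.9]
force: [-0.2, -0.5, -0.1]
opening: 0.0402
```

Emit:
jog_arm:
  commands:
    - {"x": 0, "y": 0, "z": 0, "roll": 0}
    - {"x": 0, "y": 0, "z": 0, "roll": 0}
    - {"x": 0, "y": 0, "z": 0, "roll": 0}
    - {"x": 0, "y": 0, "z": 0, "roll": 0}
    - {"x": 0, "y": 0, "z": 0, "roll": 0}
    - {"x": 0, "y": 0, "z": 0, "roll": 0}
  gripper: 0.8

```text
clock: 4.6
tool_pos: [0.4649, -0.3499, 0.0948]
orientation: [-180.0, -0.0, -92.9]
force: [0.8, 1.5, 1.1]
opening: 0.0123
```

```bash
python3 look.py w4
```

```text
{'clock': 4.6, 'joint_pos': array([-1.77172e+01,  1.86458e+01, -2.10282e+01,  1.30000e-03,
       -5.02959e+01,  1.48618e+01]), 'tool_pos': array([ 0.4649, -0.3499,  0.0948]), 'orientation': array([-1.799711e+02, -8.700000e-03, -9.285460e+01]), 'force': array([0.7877, 1.4904, 1.0946]), 'opening': 0.012256472870125414}
```

View pics/w4.png

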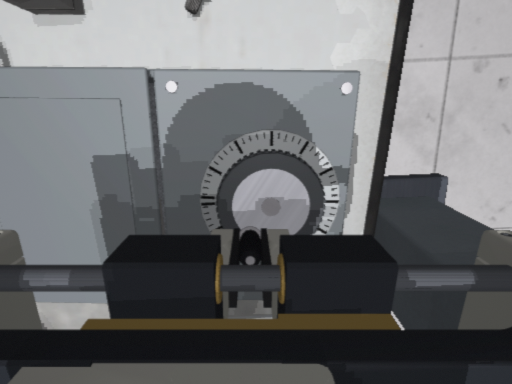

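```bash
cat > circ.py <<'E'
import numpy as np, json
def rows(angs,r=2.4,off=np.radians(0.25)):
    # angs clock deg list incl start; tool y=-boxx, tool x=-boxy
    P=[]
    for a in np.radians(angs):
        bx,by=r*np.cos(a),-r*np.sin(a)
        wx,wy=bx,by
        tx,ty=-by,-bx
        # tool yaw rel. = +0.25deg : rotate
        P.append((round(tx*np.cos(off)-ty*np.sin(off),2),round(tx*np.sin(off)+ty*np.cos(off),2)))
    P=np.array(P); return [{"x":round(a,2)+0,"y":round(b,2)+0,"z":0,"roll":0} for a,b in np.diff(P,axis=0)]
def show(angs,**k):
    r=rows(angs,**k)
    for i in range(0,len(r),12): print(angs[i],'->',angs[min(i+12,len(angs)-1)]); print(json.dumps(r[i:i+12]))
E
python3 -c "
from circ import *
show([-57.5]+list(range(-40,341,20)))"
```

```text
-57.5 -> 180
[{"x": 0.49, "y": -0.55, "z": 0, "roll": 0}, {"x": 0.72, "y": -0.41, "z": 0, "roll": 0}, {"x": 0.82, "y": -0.14, "z": 0, "roll": 0}, {"x": 0.82, "y": 0.15, "z": 0, "roll": 0}, {"x": 0.72, "y": 0.42, "z": 0, "roll": 0}, {"x": 0.53, "y": 0.64, "z": 0, "roll": 0}, {"x": 0.29, "y": 0.78, "z": 0, "roll": 0}, {"x": -0.01, "y": 0.84, "z": 0, "roll": 0}, {"x": -0.29, "y": 0.78, "z": 0, "roll": 0}, {"x": -0.54, "y": 0.64, "z": 0, "roll": 0}, {"x": -0.72, "y": 0.41, "z": 0, "roll": 0}, {"x": -0.82, "y": 0.14, "z": 0, "roll": 0}]
180 -> 340
[{"x": -0.82, "y": -0.15, "z": 0, "roll": 0}, {"x": -0.72, "y": -0.42, "z": 0, "roll": 0}, {"x": -0.53, "y": -0.64, "z": 0, "roll": 0}, {"x": -0.29, "y": -0.78, "z": 0, "roll": 0}, {"x": 0.01, "y": -0.84, "z": 0, "roll": 0}, {"x": 0.29, "y": -0.78, "z": 0, "roll": 0}, {"x": 0.54, "y": -0.64, "z": 0, "roll": 0}, {"x": 0.72, "y": -0.41, "z": 0, "roll": 0}]
```

Emit:
jog_arm:
  commands:
    - {"x": 0.49, "y": -0.55, "z": 0, "roll": 0}
    - {"x": 0.72, "y": -0.41, "z": 0, "roll": 0}
    - {"x": 0.82, "y": -0.14, "z": 0, "roll": 0}
    - {"x": 0, "y": 0, "z": 0, "roll": 0}

```text
clock: 5.05
tool_pos: [0.475, -0.3722, 0.0948]
orientation: [-180.0, -0.1, -92.9]
force: [-0.2, -1.2, 3.2]
opening: 0.0125
```

Emit:
jog_arm:
  commands:
    - {"x": 0.82, "y": 0.15, "z": 0, "roll": 0}
    - {"x": 0.72, "y": 0.42, "z": 0, "roll": 0}
    - {"x": 0.53, "y": 0.64, "z": 0, "roll": 0}
    - {"x": 0.29, "y": 0.78, "z": 0, "roll": 0}
    - {"x": -0.01, "y": 0.84, "z": 0, "roll": 0}
    - {"x": 0, "y": 0, "z": 0, "roll": 0}

```text
clock: 5.65
tool_pos: [0.444, -0.3927, 0.0948]
orientation: [-180.0, 0.0, -92.9]
force: [-0.9, 4.1, 5.2]
opening: 0.0123
```

```bash
python3 look.py w5
```

```text
{'clock': 5.65, 'joint_pos': array([-22.6413,  19.5808, -19.5622,  -0.0591, -50.8659,  19.7584]), 'tool_pos': array([ 0.444 , -0.3927,  0.0948]), 'orientation': array([-1.79993e+02,  4.62000e-02, -9.29203e+01]), 'force': array([-0.9018,  4.08  ,  5.1615]), 'opening': 0.012266139515965549}
```

View pics/w5.png

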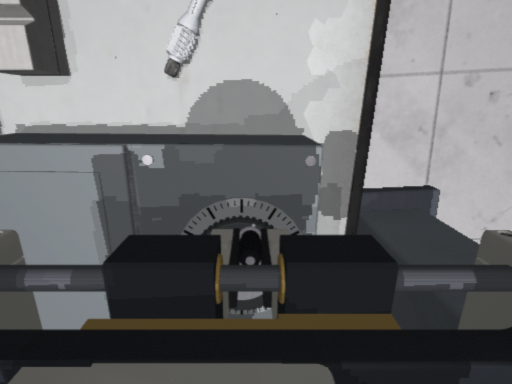

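Emit:
jog_arm:
  commands:
    - {"x": -0.29, "y": 0.78, "z": 0, "roll": 0}
    - {"x": -0.54, "y": 0.64, "z": 0, "roll": 0}
    - {"x": -0.72, "y": 0.41, "z": 0, "roll": 0}
    - {"x": -0.82, "y": 0.14, "z": 0, "roll": 0}
    - {"x": 0, "y": 0, "z": 0, "roll": 0}

```text
clock: 6.2
tool_pos: [0.4271, -0.3678, 0.0948]
orientation: [-179.9, -0.0, -92.8]
force: [4.7, 0.4, 0.1]
opening: 0.0123
```

Emit:
jog_arm:
  commands:
    - {"x": -0.82, "y": -0.15, "z": 0, "roll": 0}
    - {"x": -0.72, "y": -0.42, "z": 0, "roll": 0}
    - {"x": -0.53, "y": -0.64, "z": 0, "roll": 0}
    - {"x": -0.29, "y": -0.78, "z": 0, "roll": 0}
    - {"x": 0, "y": 0, "z": 0, "roll": 0}

```text
clock: 6.7
tool_pos: [0.4479, -0.3457, 0.0948]
orientation: [180.0, -0.0, -92.8]
force: [1.4, -2.4, 4.7]
opening: 0.0125
```

Emit:
jog_arm:
  commands:
    - {"x": 0.01, "y": -0.84, "z": 0, "roll": 0}
    - {"x": 0.29, "y": -0.78, "z": 0, "roll": 0}
    - {"x": 0.54, "y": -0.64, "z": 0, "roll": 0}
    - {"x": 0.72, "y": -0.41, "z": 0, "roll": 0}
    - {"x": 0, "y": 0, "z": 0, "roll": 0}

```text
clock: 7.2
tool_pos: [0.4741, -0.3626, 0.0948]
orientation: [-180.0, 0.0, -92.9]
force: [1.8, -0.3, 4.7]
opening: 0.0119
```

```bash
python3 look.py w6
```

```text
{'clock': 7.2, 'joint_pos': array([-1.86764e+01,  1.99048e+01, -1.90720e+01, -1.66000e-02,
       -5.10091e+01,  1.58160e+01]), 'tool_pos': array([ 0.4741, -0.3626,  0.0948]), 'orientation': array([-1.799829e+02,  8.500000e-03, -9.287080e+01]), 'force': array([ 1.8322, -0.2982,  4.7036]), 'opening': 0.01193197465589589}
```

View pics/w6.png

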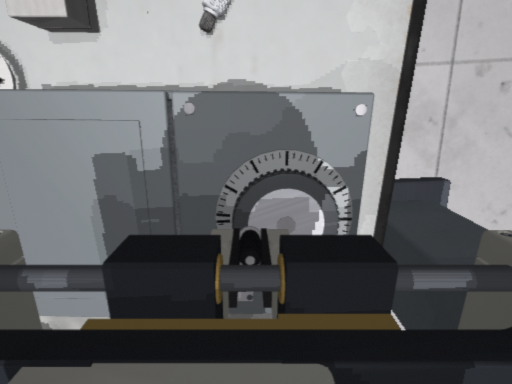

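```bash
python3 - <<'E'
import numpy as np
from scipy.optimize import least_squares
P=np.array([(.4649,-.3499),(.475,-.3722),(.444,-.3927),(.4271,-.3678),(.4479,-.3457),(.4741,-.3626)])
A=[-57.5,0,100,180,260,340]
r=least_squares(lambda p:np.hypot(*(P-p[:2]).T)-p[2],[.45,-.37,.024]); print(r.x,r.fun)
for c in (r.x[:2],np.array([.4507,-.3699])):
    v=P-c; print((-np.degrees(np.arctan2(v[:,1],v[:,0]))-3.1)%360)
E
python3 -c "
from circ import *
show([340]+list(range(0,341,20)));print('x');show(list(range(-20,121,20)))"
```

```text
[ 0.45106954 -0.36962638  0.0240909 ] [ 8.33628666e-07 -2.24509502e-05  4.14440143e-05 -5.18826486e-05
  4.45015995e-05 -1.24456436e-05]
[301.93486738   3.03831948 103.93457381 181.25728932 259.35393475
 339.93353111]
[302.27475184   2.30694937 103.27593412 181.9849606  260.30008302
 339.5738633 ]
340 -> 220
[{"x": 0.82, "y": -0.14, "z": 0, "roll": 0}, {"x": 0.82, "y": 0.15, "z": 0, "roll": 0}, {"x": 0.72, "y": 0.42, "z": 0, "roll": 0}, {"x": 0.53, "y": 0.64, "z": 0, "roll": 0}, {"x": 0.29, "y": 0.78, "z": 0, "roll": 0}, {"x": -0.01, "y": 0.84, "z": 0, "roll": 0}, {"x": -0.29, "y": 0.78, "z": 0, "roll": 0}, {"x": -0.54, "y": 0.64, "z": 0, "roll": 0}, {"x": -0.72, "y": 0.41, "z": 0, "roll": 0}, {"x": -0.82, "y": 0.14, "z": 0, "roll": 0}, {"x": -0.82, "y": -0.15, "z": 0, "roll": 0}, {"x": -0.72, "y": -0.42, "z": 0, "roll": 0}]
220 -> 340
[{"x": -0.53, "y": -0.64, "z": 0, "roll": 0}, {"x": -0.29, "y": -0.78, "z": 0, "roll": 0}, {"x": 0.01, "y": -0.84, "z": 0, "roll": 0}, {"x": 0.29, "y": -0.78, "z": 0, "roll": 0}, {"x": 0.54, "y": -0.64, "z": 0, "roll": 0}, {"x": 0.72, "y": -0.41, "z": 0, "roll": 0}]
x
-20 -> 120
[{"x": 0.82, "y": -0.14, "z": 0, "roll": 0}, {"x": 0.82, "y": 0.15, "z": 0, "roll": 0}, {"x": 0.72, "y": 0.42, "z": 0, "roll": 0}, {"x": 0.53, "y": 0.64, "z": 0, "roll": 0}, {"x": 0.29, "y": 0.78, "z": 0, "roll": 0}, {"x": -0.01, "y": 0.84, "z": 0, "roll": 0}, {"x": -0.29, "y": 0.78, "z": 0, "roll": 0}]
```

Emit:
jog_arm:
  commands:
    - {"x": 0.82, "y": -0.14, "z": 0, "roll": 0}
    - {"x": 0.82, "y": 0.15, "z": 0, "roll": 0}
    - {"x": 0.72, "y": 0.42, "z": 0, "roll": 0}
    - {"x": 0.53, "y": 0.64, "z": 0, "roll": 0}
    - {"x": 0.29, "y": 0.78, "z": 0, "roll": 0}
    - {"x": -0.01, "y": 0.84, "z": 0, "roll": 0}
    - {"x": -0.29, "y": 0.78, "z": 0, "roll": 0}
    - {"x": -0.54, "y": 0.64, "z": 0, "roll": 0}
    - {"x": -0.72, "y": 0.41, "z": 0, "roll": 0}
    - {"x": -0.82, "y": 0.14, "z": 0, "roll": 0}
    - {"x": -0.82, "y": -0.15, "z": 0, "roll": 0}
    - {"x": -0.72, "y": -0.42, "z": 0, "roll": 0}

```text
clock: 8.45
tool_pos: [0.4329, -0.3537, 0.0948]
orientation: [-180.0, -0.1, -92.9]
force: [3.9, -7.5, 0.6]
opening: 0.0123
```

Emit:
jog_arm:
  commands:
    - {"x": -0.53, "y": -0.64, "z": 0, "roll": 0}
    - {"x": -0.29, "y": -0.78, "z": 0, "roll": 0}
    - {"x": 0.01, "y": -0.84, "z": 0, "roll": 0}
    - {"x": 0.29, "y": -0.78, "z": 0, "roll": 0}
    - {"x": 0.54, "y": -0.64, "z": 0, "roll": 0}
    - {"x": 0.72, "y": -0.41, "z": 0, "roll": 0}
    - {"x": 0.82, "y": -0.14, "z": 0, "roll": 0}
    - {"x": 0.82, "y": 0.15, "z": 0, "roll": 0}
    - {"x": 0.72, "y": 0.42, "z": 0, "roll": 0}
    - {"x": 0.53, "y": 0.64, "z": 0, "roll": 0}
    - {"x": 0, "y": 0, "z": 0, "roll": 0}

```text
clock: 9.55
tool_pos: [0.4605, -0.3915, 0.0948]
orientation: [180.0, -0.0, -92.9]
force: [0.9, -3.1, 4.4]
opening: 0.0125
```

```bash
cat > ang.py <<'E'
from plant import ctrl
import numpy as np
o=ctrl.get_obs(); v=o['tool_pos'][:2]-[.45107,-.36963]
print(o['clock'],"angle",(-np.degrees(np.arctan2(v[1],v[0]))-3.1)%360,"r",np.hypot(*v),"F",o['force'].round(1),"yaw",o['orientation'],o['opening'],o['tool_pos'])
E
python3 ang.py;  python3 -c "
from circ import *
show([80,90,100,106,111,115,118])"
```

```text
9.55 angle 63.64568372167984 r 0.02384767909758154 F [ 0.9 -3.1  4.4] yaw [ 1.79986770e+02 -2.54734280e-02 -9.28965375e+01] 0.012464566759371654 [ 0.46048538 -0.39154033  0.09479357]
80 -> 118
[{"x": 0.03, "y": 0.42, "z": 0, "roll": 0}, {"x": -0.04, "y": 0.42, "z": 0, "roll": 0}, {"x": -0.06, "y": 0.24, "z": 0, "roll": 0}, {"x": -0.06, "y": 0.2, "z": 0, "roll": 0}, {"x": -0.07, "y": 0.15, "z": 0, "roll": 0}, {"x": -0.06, "y": 0.12, "z": 0, "roll": 0}]
```

Emit:
jog_arm:
  commands:
    - {"x": 0.29, "y": 0.78, "z": 0, "roll": 0}
    - {"x": 0.03, "y": 0.42, "z": 0, "roll": 0}
    - {"x": -0.04, "y": 0.42, "z": 0, "roll": 0}
    - {"x": -0.06, "y": 0.24, "z": 0, "roll": 0}
    - {"x": -0.06, "y": 0.2, "z": 0, "roll": 0}
    - {"x": 0, "y": 0, "z": 0, "roll": 0}

```text
clock: 10.15
tool_pos: [0.4401, -0.391, 0.0947]
orientation: [180.0, 0.0, -92.9]
force: [2.7, 2.4, 5.9]
opening: 0.0124
```

```bash
python3 ang.py; python3 look.py w7
```

```text
10.15 angle 114.05317932238303 r 0.023983458720142847 F [2.7 2.4 5.9] yaw [ 1.79987413e+02  2.46994463e-02 -9.28742696e+01] 0.012375570763159885 [ 0.44012465 -0.39097023  0.09472634]
{'clock': 10.15, 'joint_pos': array([-2.26139e+01,  1.92466e+01, -2.01028e+01, -2.46000e-02,
       -5.06708e+01,  1.97552e+01]), 'tool_pos': array([ 0.4401, -0.391 ,  0.0947]), 'orientation': array([ 1.799874e+02,  2.470000e-02, -9.287430e+01]), 'force': array([2.6766, 2.3862, 5.8706]), 'opening': 0.012375570763159885}
```

View pics/w7.png

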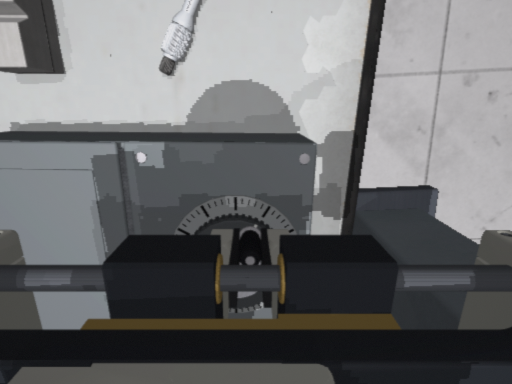

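Emit:
jog_arm:
  commands:
    - {"x": -0.07, "y": 0.15, "z": 0, "roll": 0}
    - {"x": -0.04, "y": 0.08, "z": 0, "roll": 0}
    - {"x": 0, "y": 0, "z": 0, "roll": 0}
    - {"x": 0, "y": 0, "z": 0, "roll": 0}

```text
clock: 10.6
tool_pos: [0.4382, -0.3899, 0.0947]
orientation: [-180.0, 0.0, -92.9]
force: [2.9, 2.1, 5.6]
opening: 0.0125
```

```bash
python3 ang.py;python3 -c "
from circ import *
show([117,107,90,70,50,30,10,-10,-30,-50,-70,-90,-110,-130,-150,-170,-190,-210,-230,-250,-270,-280,-290,-300,-310,-317])"
python3 - <<'E'
from plant import ctrl
import cv2
s=ctrl.snapshot("top"); cv2.imwrite("pics/t7.png",cv2.resize(s["image"][190:290,300:400,::-1],None,fx=5,fy=5,interpolation=cv2.INTER_CUBIC))
E
```

```text
10.6 angle 119.4060355376925 r 0.023989991295470893 F [2.9 2.1 5.6] yaw [-1.79999449e+02  1.65956998e-02 -9.28708010e+01] 0.012509845345176645 [ 0.43817806 -0.3898616   0.09474685]
117 -> -110
[{"x": 0.16, "y": -0.39, "z": 0, "roll": 0}, {"x": 0.11, "y": -0.7, "z": 0, "roll": 0}, {"x": -0.14, "y": -0.82, "z": 0, "roll": 0}, {"x": -0.41, "y": -0.72, "z": 0, "roll": 0}, {"x": -0.64, "y": -0.54, "z": 0, "roll": 0}, {"x": -0.78, "y": -0.29, "z": 0, "roll": 0}, {"x": -0.84, "y": -0.01, "z": 0, "roll": 0}, {"x": -0.78, "y": 0.29, "z": 0, "roll": 0}, {"x": -0.64, "y": 0.53, "z": 0, "roll": 0}, {"x": -0.42, "y": 0.72, "z": 0, "roll": 0}, {"x": -0.15, "y": 0.82, "z": 0, "roll": 0}, {"x": 0.14, "y": 0.82, "z": 0, "roll": 0}]
-110 -> -310
[{"x": 0.41, "y": 0.72, "z": 0, "roll": 0}, {"x": 0.64, "y": 0.54, "z": 0, "roll": 0}, {"x": 0.78, "y": 0.29, "z": 0, "roll": 0}, {"x": 0.84, "y": 0.01, "z": 0, "roll": 0}, {"x": 0.78, "y": -0.29, "z": 0, "roll": 0}, {"x": 0.64, "y": -0.53, "z": 0, "roll": 0}, {"x": 0.42, "y": -0.72, "z": 0, "roll": 0}, {"x": 0.15, "y": -0.82, "z": 0, "roll": 0}, {"x": -0.03, "y": -0.42, "z": 0, "roll": 0}, {"x": -0.11, "y": -0.4, "z": 0, "roll": 0}, {"x": -0.18, "y": -0.38, "z": 0, "roll": 0}, {"x": -0.23, "y": -0.34, "z": 0, "roll": 0}]
-310 -> -317
[{"x": -0.21, "y": -0.22, "z": 0, "roll": 0}]
```

View pics/t7.png

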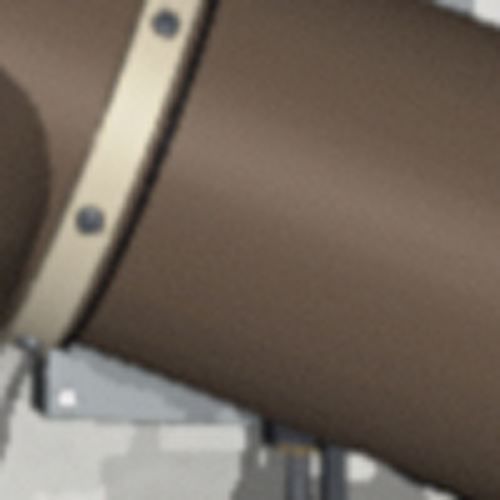

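Emit:
jog_arm:
  commands:
    - {"x": 0.16, "y": -0.39, "z": 0, "roll": 0}
    - {"x": 0.11, "y": -0.7, "z": 0, "roll": 0}
    - {"x": -0.14, "y": -0.82, "z": 0, "roll": 0}
    - {"x": -0.41, "y": -0.72, "z": 0, "roll": 0}
    - {"x": -0.64, "y": -0.54, "z": 0, "roll": 0}
    - {"x": -0.78, "y": -0.29, "z": 0, "roll": 0}
    - {"x": -0.84, "y": -0.01, "z": 0, "roll": 0}
    - {"x": -0.78, "y": 0.29, "z": 0, "roll": 0}
    - {"x": -0.64, "y": 0.53, "z": 0, "roll": 0}
    - {"x": -0.42, "y": 0.72, "z": 0, "roll": 0}
    - {"x": -0.15, "y": 0.82, "z": 0, "roll": 0}
    - {"x": 0.14, "y": 0.82, "z": 0, "roll": 0}

```text
clock: 11.85
tool_pos: [0.4431, -0.3466, 0.0948]
orientation: [-180.0, -0.0, -92.8]
force: [4.8, -7.1, 1.8]
opening: 0.0125
```

Emit:
jog_arm:
  commands:
    - {"x": 0.41, "y": 0.72, "z": 0, "roll": 0}
    - {"x": 0.64, "y": 0.54, "z": 0, "roll": 0}
    - {"x": 0.78, "y": 0.29, "z": 0, "roll": 0}
    - {"x": 0.84, "y": 0.01, "z": 0, "roll": 0}
    - {"x": 0.78, "y": -0.29, "z": 0, "roll": 0}
    - {"x": 0.64, "y": -0.53, "z": 0, "roll": 0}
    - {"x": 0.42, "y": -0.72, "z": 0, "roll": 0}
    - {"x": 0.15, "y": -0.82, "z": 0, "roll": 0}
    - {"x": -0.03, "y": -0.42, "z": 0, "roll": 0}
    - {"x": -0.11, "y": -0.4, "z": 0, "roll": 0}
    - {"x": -0.18, "y": -0.38, "z": 0, "roll": 0}
    - {"x": 0, "y": 0, "z": 0, "roll": 0}

```text
clock: 13.05
tool_pos: [0.4605, -0.3915, 0.0948]
orientation: [179.9, -0.0, -92.9]
force: [0.6, -3.7, 5.2]
opening: 0.0121
```

```bash
python3 ang.py;python3 -c "
from circ import *
show([60,53,46,41,37,34,32,30,28])"
```

```text
13.05 angle 63.52344788696802 r 0.023859712244833776 F [ 0.6 -3.7  5.2] yaw [ 1.79935791e+02 -3.00298402e-02 -9.28790907e+01] 0.012097620035170148 [ 0.46053687 -0.39153124  0.09475257]
60 -> 28
[{"x": -0.16, "y": -0.25, "z": 0, "roll": 0}, {"x": -0.19, "y": -0.22, "z": 0, "roll": 0}, {"x": -0.15, "y": -0.14, "z": 0, "roll": 0}, {"x": -0.13, "y": -0.11, "z": 0, "roll": 0}, {"x": -0.1, "y": -0.07, "z": 0, "roll": 0}, {"x": -0.07, "y": -0.05, "z": 0, "roll": 0}, {"x": -0.07, "y": -0.04, "z": 0, "roll": 0}, {"x": -0.07, "y": -0.04, "z": 0, "roll": 0}]
```

Emit:
jog_arm:
  commands:
    - {"x": -0.16, "y": -0.25, "z": 0, "roll": 0}
    - {"x": -0.19, "y": -0.22, "z": 0, "roll": 0}
    - {"x": -0.15, "y": -0.14, "z": 0, "roll": 0}
    - {"x": -0.13, "y": -0.11, "z": 0, "roll": 0}
    - {"x": -0.1, "y": -0.07, "z": 0, "roll": 0}
    - {"x": 0, "y": 0, "z": 0, "roll": 0}
    - {"x": 0, "y": 0, "z": 0, "roll": 0}

```text
clock: 13.75
tool_pos: [0.4695, -0.3848, 0.0948]
orientation: [-180.0, -0.1, -92.9]
force: [3.2, -4.5, 3.7]
opening: 0.0123
```

```bash
python3 ang.py
```

```text
13.75 angle 36.42164262389163 r 0.023878523629339257 F [ 3.2 -4.5  3.7] yaw [-1.79968564e+02 -5.03913194e-02 -9.28764111e+01] 0.012346139722508392 [ 0.46948952 -0.38482557  0.094803  ]
```

Emit:
jog_arm:
  commands:
    - {"x": -0.07, "y": -0.05, "z": 0, "roll": 0}
    - {"x": -0.07, "y": -0.04, "z": 0, "roll": 0}
    - {"x": -0.07, "y": -0.04, "z": 0, "roll": 0}
    - {"x": 0, "y": 0, "z": 0, "roll": 0}
    - {"x": 0, "y": 0, "z": 0, "roll": 0}

```text
clock: 14.25
tool_pos: [0.471, -0.3828, 0.0948]
orientation: [-180.0, -0.0, -92.9]
force: [4.2, -4.3, 3.7]
opening: 0.0124
```

```bash
python3 ang.py; python3 look.py w8;python3 -c "
from circ import *
show([28,40,60,80,100,120,140,160,180,190,196,200,203,205,206,207,208,209])"
```

```text
14.25 angle 30.38069575683798 r 0.02388230470881096 F [ 4.2 -4.3  3.7] yaw [-1.79956084e+02 -4.91922374e-02 -9.28802927e+01] 0.012355821038025407 [ 0.47098956 -0.38280482  0.09477791]
{'clock': 14.25, 'joint_pos': array([-2.06591e+01,  2.07026e+01, -1.78367e+01,  4.28000e-02,
       -5.14038e+01,  1.77522e+01]), 'tool_pos': array([ 0.471 , -0.3828,  0.0948]), 'orientation': array([-1.799561e+02, -4.920000e-02, -9.288030e+01]), 'force': array([ 4.1981, -4.2877,  3.7269]), 'opening': 0.012355821038025407}
28 -> 203
[{"x": 0.41, "y": 0.28, "z": 0, "roll": 0}, {"x": 0.53, "y": 0.64, "z": 0, "roll": 0}, {"x": 0.29, "y": 0.78, "z": 0, "roll": 0}, {"x": -0.01, "y": 0.84, "z": 0, "roll": 0}, {"x": -0.29, "y": 0.78, "z": 0, "roll": 0}, {"x": -0.54, "y": 0.64, "z": 0, "roll": 0}, {"x": -0.72, "y": 0.41, "z": 0, "roll": 0}, {"x": -0.82, "y": 0.14, "z": 0, "roll": 0}, {"x": -0.42, "y": -0.04, "z": 0, "roll": 0}, {"x": -0.24, "y": -0.06, "z": 0, "roll": 0}, {"x": -0.16, "y": -0.05, "z": 0, "roll": 0}, {"x": -0.12, "y": -0.04, "z": 0, "roll": 0}]
203 -> 209
[{"x": -0.07, "y": -0.04, "z": 0, "roll": 0}, {"x": -0.04, "y": -0.02, "z": 0, "roll": 0}, {"x": -0.04, "y": -0.02, "z": 0, "roll": 0}, {"x": -0.04, "y": -0.02, "z": 0, "roll": 0}, {"x": -0.03, "y": -0.02, "z": 0, "roll": 0}]
```

View pics/w8.png

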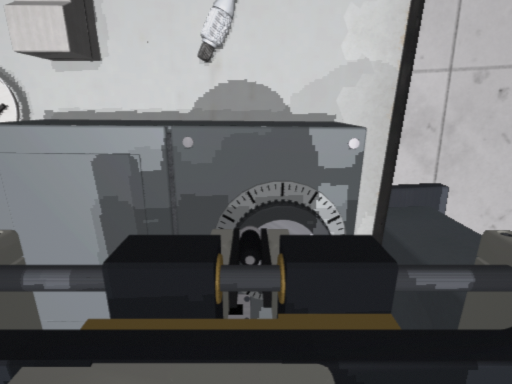

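Emit:
jog_arm:
  commands:
    - {"x": 0.41, "y": 0.28, "z": 0, "roll": 0}
    - {"x": 0.53, "y": 0.64, "z": 0, "roll": 0}
    - {"x": 0.29, "y": 0.78, "z": 0, "roll": 0}
    - {"x": -0.01, "y": 0.84, "z": 0, "roll": 0}
    - {"x": -0.29, "y": 0.78, "z": 0, "roll": 0}
    - {"x": -0.54, "y": 0.64, "z": 0, "roll": 0}
    - {"x": -0.72, "y": 0.41, "z": 0, "roll": 0}
    - {"x": -0.82, "y": 0.14, "z": 0, "roll": 0}
    - {"x": -0.42, "y": -0.04, "z": 0, "roll": 0}
    - {"x": -0.24, "y": -0.06, "z": 0, "roll": 0}
    - {"x": 0, "y": 0, "z": 0, "roll": 0}

```text
clock: 15.4
tool_pos: [0.4283, -0.3618, 0.0948]
orientation: [-179.9, -0.0, -92.9]
force: [5.6, -0.4, 3.3]
opening: 0.0118
```

```bash
python3 ang.py
```

```text
15.4 angle 195.96900857867487 r 0.024088627577591958 F [ 5.6 -0.4  3.3] yaw [-1.79918747e+02 -1.78631988e-02 -9.28591126e+01] 0.011807126006132132 [ 0.42830322 -0.36176008  0.09475965]
```

Emit:
jog_arm:
  commands:
    - {"x": -0.16, "y": -0.05, "z": 0, "roll": 0}
    - {"x": -0.12, "y": -0.04, "z": 0, "roll": 0}
    - {"x": -0.07, "y": -0.04, "z": 0, "roll": 0}
    - {"x": -0.08, "y": -0.04, "z": 0, "roll": 0}
    - {"x": -0.07, "y": -0.04, "z": 0, "roll": 0}
    - {"x": 0, "y": 0, "z": 0, "roll": 0}
    - {"x": 0, "y": 0, "z": 0, "roll": 0}

```text
clock: 16.1
tool_pos: [0.4303, -0.3574, 0.0948]
orientation: [-180.0, -0.0, -92.9]
force: [4.5, -2.7, 3.1]
opening: 0.012
```

```bash
python3 ang.py
```

```text
16.1 angle 207.34186240094996 r 0.024118815824252432 F [ 4.5 -2.7  3.1] yaw [-1.79952196e+02 -3.63919242e-02 -9.28763825e+01] 0.012049972748696439 [ 0.43027611 -0.35740987  0.09475585]
```

Emit:
jog_arm:
  commands:
    - {"x": -0.05, "y": -0.03, "z": 0, "roll": 0}
    - {"x": -0.05, "y": -0.03, "z": 0, "roll": 0}
    - {"x": 0, "y": 0, "z": 0, "roll": 0}
    - {"x": 0, "y": 0, "z": 0, "roll": 0}

```text
clock: 16.5
tool_pos: [0.4309, -0.3565, 0.0948]
orientation: [-180.0, -0.0, -92.9]
force: [4.1, -3.5, 4.0]
opening: 0.0124
```

```bash
python3 ang.py
```

```text
16.5 angle 209.92008347269783 r 0.024105123888987025 F [ 4.1 -3.5  4. ] yaw [-1.79956296e+02 -4.05868105e-02 -9.28786089e+01] 0.01241720931794431 [ 0.43085835 -0.35649432  0.09479858]
```

Emit:
jog_arm:
  commands:
    - {"x": 0, "y": 0, "z": 0, "roll": 0}
    - {"x": 0, "y": 0, "z": 0, "roll": 0}
    - {"x": 0, "y": 0, "z": 0, "roll": 0}
    - {"x": 0, "y": 0, "z": -2, "roll": 0}
    - {"x": 0, "y": 0, "z": -4, "roll": 0}
    - {"x": 0, "y": 0, "z": -4, "roll": 0}
  gripper: 4

```text
clock: 17.1
tool_pos: [0.4294, -0.3551, 0.1944]
orientation: [179.8, 0.1, -92.9]
force: [1.6, -0.9, 0.2]
opening: 0.04
```

Emit:
jog_arm:
  commands:
    - {"x": 0, "y": 0, "z": 0, "roll": 0.143}
    - {"x": 0, "y": 0, "z": 0, "roll": 0.143}
    - {"x": 0, "y": 0, "z": 0, "roll": 0.143}
    - {"x": 0, "y": 0, "z": 0, "roll": 0.143}
    - {"x": 0, "y": 0, "z": 0, "roll": 0.143}
    - {"x": 0, "y": 0, "z": 0, "roll": 0.143}
    - {"x": 0, "y": 0, "z": 0, "roll": 0.143}
    - {"x": 0, "y": 0, "z": 0, "roll": 0.143}
    - {"x": 0, "y": 0, "z": 0, "roll": 0.143}
    - {"x": 0, "y": 0, "z": 0, "roll": 0.143}
    - {"x": 0, "y": 0, "z": 0, "roll": 0.143}
    - {"x": 0, "y": 0, "z": 0, "roll": 0}

```text
clock: 18.3
tool_pos: [0.4301, -0.3553, 0.1938]
orientation: [179.9, -0.1, 176.9]
force: [0.4, 0.2, -0.6]
opening: 0.0399
```

```bash
python3 look.py w9 dial_axis crank_mid bolt_knob
```

```text
{'clock': 18.3, 'joint_pos': array([-1.94719e+01,  1.10416e+01, -1.69097e+01, -2.87000e-02,
       -6.21686e+01, -7.36478e+01]), 'tool_pos': array([ 0.4301, -0.3553,  0.1938]), 'orientation': array([ 1.799419e+02, -1.080000e-01,  1.768669e+02]), 'force': array([ 0.4137,  0.2006, -0.5749]), 'opening': 0.03988201131420688}
dial_axis []
crank_mid [(0.59, (246.1184, 197.2992))]
bolt_knob []
```

View pics/w9.png

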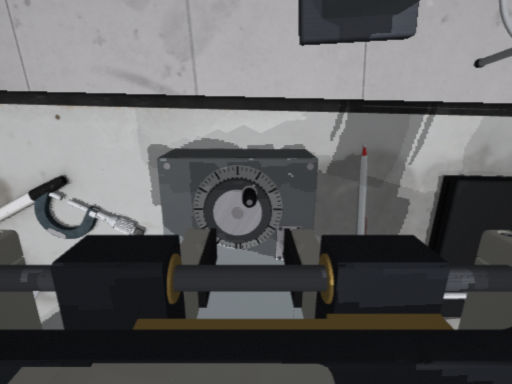

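Emit:
jog_arm:
  commands:
    - {"x": -3.4, "y": 2.05, "z": 0, "roll": 0}
    - {"x": -3.37, "y": 2.04, "z": 2, "roll": 0}
    - {"x": 0, "y": 0, "z": 4, "roll": 0}
    - {"x": 0, "y": 0, "z": 0, "roll": 0}

```text
clock: 18.9
tool_pos: [0.4982, -0.3164, 0.1295]
orientation: [179.8, -0.5, 177.1]
force: [-1.7, -0.2, 0.1]
opening: 0.0401
```

```bash
python3 look.py w10
```

```text
{'clock': 18.9, 'joint_pos': array([-13.5163,  17.5363, -17.2734,  -0.1144, -55.7036, -79.2778]), 'tool_pos': array([ 0.4982, -0.3164,  0.1295]), 'orientation': array([179.8122,  -0.4869, 177.1419]), 'force': array([-1.6939, -0.1859,  0.0581]), 'opening': 0.040134755325144364}
```

View pics/w10.png

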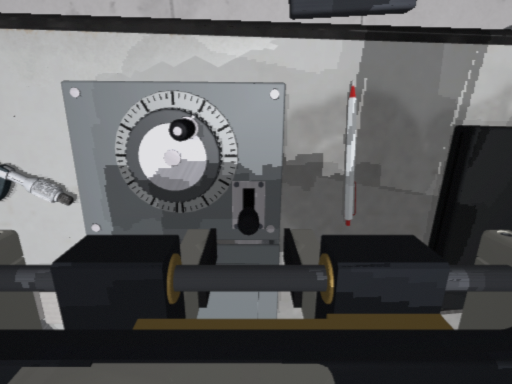

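Emit:
jog_arm:
  commands:
    - {"x": 0, "y": 0, "z": 2.5, "roll": 0}
    - {"x": 0, "y": 0, "z": 2.4, "roll": 0}
    - {"x": 0, "y": 0, "z": 0, "roll": 0}

```text
clock: 19.25
tool_pos: [0.4992, -0.3185, 0.0847]
orientation: [180.0, -0.2, 177.0]
force: [-0.5, 0.1, -0.5]
opening: 0.0399
```

Emit:
jog_arm:
  commands:
    - {"x": 0, "y": 0, "z": 0, "roll": 0}
    - {"x": 0, "y": 0, "z": 0, "roll": 0}
    - {"x": 0, "y": 0, "z": 0, "roll": 0}
    - {"x": 0, "y": 0, "z": 0, "roll": 0}
    - {"x": 0, "y": 0, "z": 0, "roll": 0}
  gripper: 1

```text
clock: 19.75
tool_pos: [0.5015, -0.3179, 0.087]
orientation: [180.0, 0.1, 177.0]
force: [-0.7, 5.3, 6.6]
opening: 0.0143
```

Emit:
jog_arm:
  commands:
    - {"x": 0.4, "y": 0, "z": 0, "roll": 0}
    - {"x": 0.4, "y": 0, "z": 0, "roll": 0}
    - {"x": 0, "y": 0, "z": 0, "roll": 0}

```text
clock: 20.05
tool_pos: [0.494, -0.3175, 0.087]
orientation: [180.0, 0.2, 177.0]
force: [1.2, 5.3, 5.0]
opening: 0.0146
```

```bash
python3 look.py w11
```

```text
{'clock': 20.05, 'joint_pos': array([-1.36911e+01,  1.95321e+01, -2.08934e+01, -5.38000e-02,
       -4.93949e+01, -7.92404e+01]), 'tool_pos': array([ 0.494 , -0.3175,  0.087 ]), 'orientation': array([179.9933,   0.184 , 177.0335]), 'force': array([1.2269, 5.2892, 4.9706]), 'opening': 0.01461452847832185}
```

View pics/w11.png

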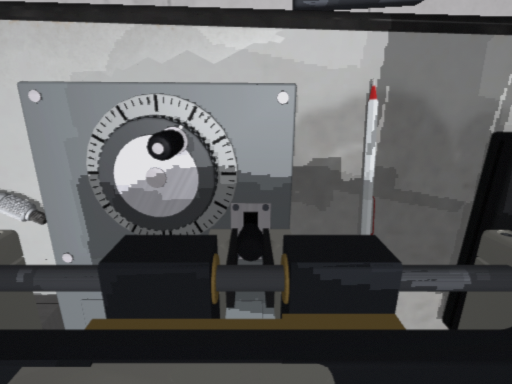

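Emit:
jog_arm:
  commands:
    - {"x": 0.25, "y": 0, "z": 0, "roll": 0}
    - {"x": 0.2, "y": 0, "z": 0, "roll": 0}
    - {"x": 0, "y": 0, "z": 0, "roll": 0}
    - {"x": 0, "y": 0, "z": 0, "roll": 0}
    - {"x": 0, "y": 0, "z": 0, "roll": 0}

```text
clock: 20.6
tool_pos: [0.4897, -0.3172, 0.087]
orientation: [180.0, 0.2, 177.0]
force: [1.6, 6.3, 4.9]
opening: 0.0148
```

Run:
```python
from plant import ctrl
import cv2
s=ctrl.snapshot("scene"); cv2.imwrite("pics/s12.png",cv2.resize(s["image"][100:320,200:440,::-1],None,fx=3,fy=2.7,interpolation=cv2.INTER_CUBIC))
```

```text
(no output)
```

View pics/s12.png

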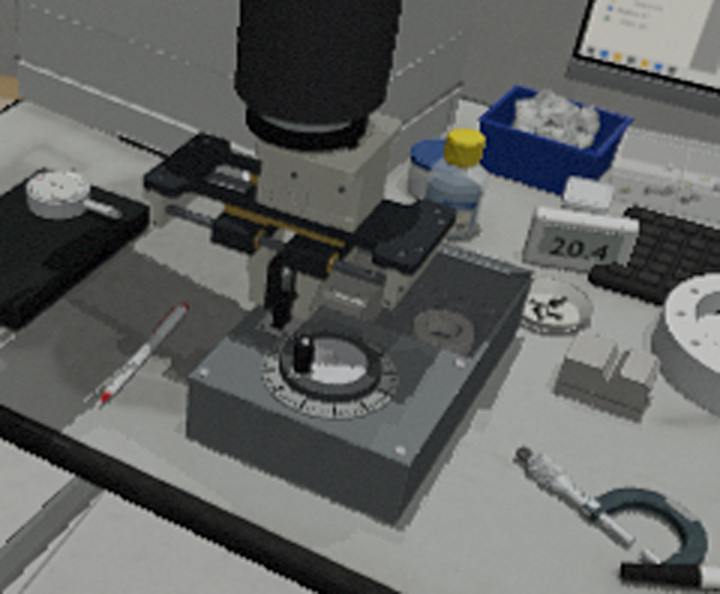

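Emit:
jog_arm:
  commands:
    - {"x": 0.1, "y": 0, "z": 0, "roll": 0}
    - {"x": 0, "y": 0, "z": 0, "roll": 0}
    - {"x": 0, "y": 0, "z": 0, "roll": 0}
    - {"x": 0, "y": 0, "z": 0, "roll": 0}
    - {"x": 0, "y": 0, "z": 0, "roll": 0}
    - {"x": 0, "y": 0, "z": 0, "roll": 0}
    - {"x": 0, "y": 0, "z": 0, "roll": 0}
    - {"x": 0, "y": 0, "z": 0, "roll": 0}

```text
clock: 21.45
tool_pos: [0.4894, -0.3172, 0.087]
orientation: [-180.0, 0.2, 177.1]
force: [3.8, 5.4, 2.3]
opening: 0.0147
```

Run:
```python
from plant import ctrl
import cv2
s=ctrl.snapshot("scene"); cv2.imwrite("pics/s13.png",cv2.resize(s["image"][100:320,200:440,::-1],None,fx=3,fy=2.7,interpolation=cv2.INTER_CUBIC))
s=ctrl.snapshot("top"); cv2.imwrite("pics/t13.png",s["image"][:,:,::-1])
```

```text
(no output)
```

View pics/s13.png

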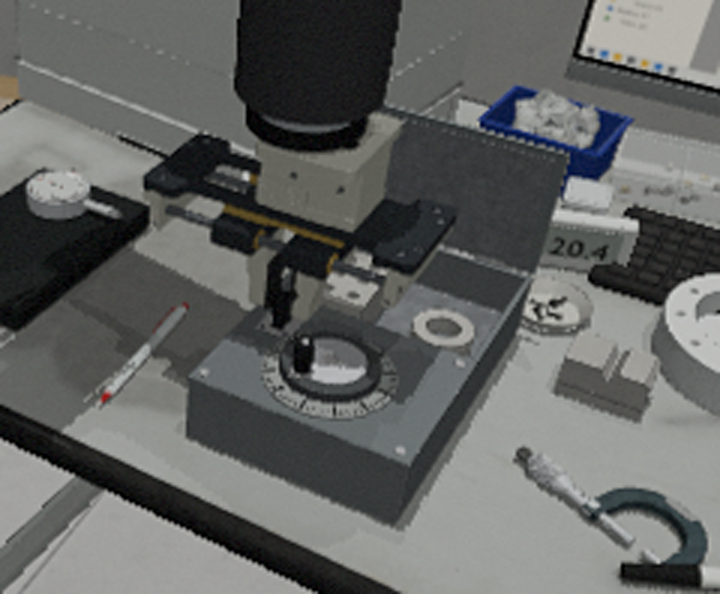

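View pics/t13.png

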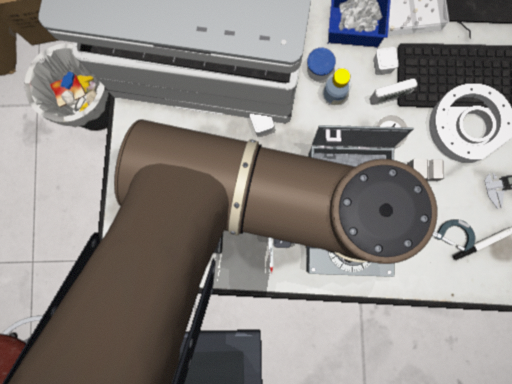

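Run:
```python
from plant import ctrl
from h import *
o=ctrl.get_obs(); print(o['clock'])
s=ctrl.snapshot("scene"); im=s["image"][:,:,::-1]
f=5
x0,y0=235,130
a=cv2.resize(im[130:230,235:365],None,fx=f,fy=f,interpolation=cv2.INTER_CUBIC)
Rt=R.from_euler('xyz',o['orientation'],degrees=True).as_matrix()
def pt(p):
    w=Rt@np.array(p)/1+o['tool_pos']; u=proj(w,SC)[0]; return tuple(int(v) for v in ((u-[x0,y0])+.5)*f)
def box(x,y,z1,z2,col):
    for z in (z1,z2):
        q=[pt((sx*x,yy,z)) for sx,yy in((-1,y[0]),(1,y[0]),(1,y[1]),(-1,y[1]))]
        cv2.polylines(a,[np.array(q)],True,col,1)
box(.039,(-.0965,.0965),-.066,-.10,(0,0,255))
op=o['opening']/2
box(.0095,(op,op+.021),0,-.04,(0,255,0))
box(.0095,(-op-.021,-op),0,-.04,(0,255,0))
cv2.imwrite("pics/s14.png",a)
s=ctrl.snapshot("wrist"); im=s["image"][:,:,::-1]; c=wristcam(s,o)
x0,y0=90,200; f=2.3
a=cv2.resize(im[200:384,90:410],None,fx=f,fy=f,interpolation=cv2.INTER_CUBIC)
SC=c
def pt(p):
    w=Rt@np.array(p)/1+o['tool_pos']; u=proj(w,c)[0]; return tuple(int(v) for v in ((u-[x0,y0])+.5)*f)
box(.039,(-.0965,.0965),-.066,-.067,(0,0,255))
box(.0095,(op,op+.021),0,-.04,(0,255,0))
box(.0095,(-op-.021,-op),0,-.04,(0,255,0))
cv2.imwrite("pics/w14.png",a)
```

```text
21.55
```

View pics/s14.png

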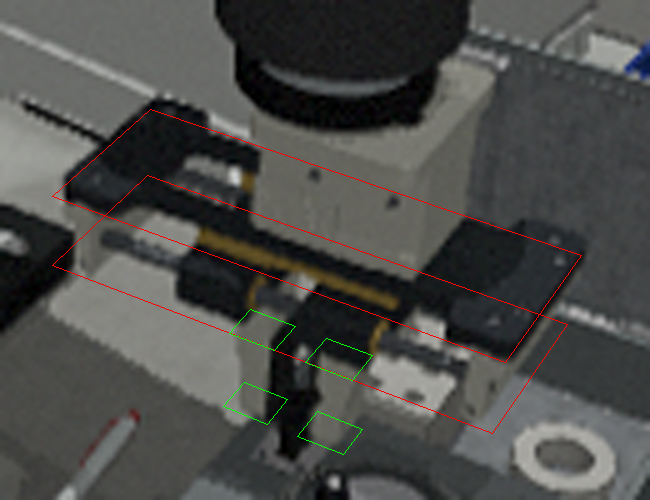

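View pics/w14.png

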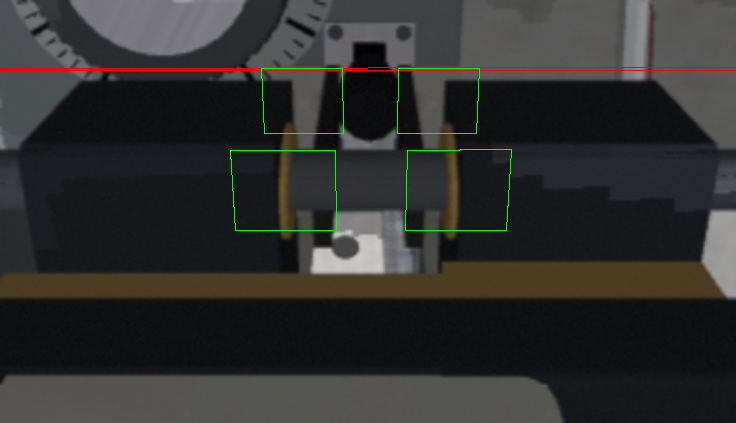

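Emit:
jog_arm:
  commands:
    - {"x": 0, "y": 0, "z": 0, "roll": 0}
    - {"x": 0, "y": 0, "z": 0, "roll": 0}
    - {"x": 0, "y": 0, "z": -3, "roll": 0}
    - {"x": 0, "y": 0, "z": -4, "roll": 0}
    - {"x": -1.5, "y": -3, "z": -4, "roll": 0}
    - {"x": -2, "y": -3, "z": 0, "roll": 0}
    - {"x": 0, "y": 0, "z": 0, "roll": 0}
    - {"x": 0, "y": 0, "z": 0, "roll": 0}
  gripper: 3.5

```text
clock: 22.45
tool_pos: [0.5179, -0.3786, 0.1932]
orientation: [180.0, -0.1, 176.9]
force: [-0.6, 0.5, -0.9]
opening: 0.0353
```

```bash
python3 look.py w15 ring_gauge block_123 lid
cat > bx.py <<'E'
import numpy as np
from plant import ctrl
y=np.radians(-3.05); B=np.array([[np.cos(y),-np.sin(y)],[np.sin(y),np.cos(y)]])
O=np.array([.45107,-.36963])+B@[.066,0]
def tobox(p): return B.T@(np.array(p)[:2]-O)*1000
if __name__=="__main__":
    o=ctrl.get_obs(); print("box mm",tobox(o['tool_pos']).round(1),"z",o['tool_pos'][2].round(4),"yaw",o['orientation'][2].round(2),"F",o['force'].round(1),o['opening'].round(4),o['clock'])
E
python3 bx.py
```

```text
{'clock': 22.45, 'joint_pos': array([-1.87777e+01,  1.87378e+01, -6.44240e+00, -1.49000e-02,
       -6.49006e+01, -7.42897e+01]), 'tool_pos': array([ 0.5179, -0.3786,  0.1932]), 'orientation': array([ 1.799651e+02, -7.410000e-02,  1.769263e+02]), 'force': array([-0.6322,  0.5109, -0.871 ]), 'opening': 0.03525093207225201}
ring_gauge [(0.97, (222.4128, 223.10399999999998)), (0.74, (253.2864, 147.49439999999998))]
block_123 [(0.73, (279.3984, 213.696))]
lid [(0.56, (247.6032, 308.1984)), (0.18, (481.1776, 179.4048))]Traceback (most recent call last):
  File "bx.py", line 7, in <module>
    o=ctrl.get_obs(); print("box mm",tobox(o['tool_pos']).round(1),"z",o['tool_pos'][2].round(4),"yaw",o['orientation'][2].round(2),"F",o['force'].round(1),o['opening'].round(4),o['clock'])
                                                                                                                                                            ^^^^^^^^^^^^^^^^^^
AttributeError: 'float' object has no attribute 'round'
```

View pics/w15.png

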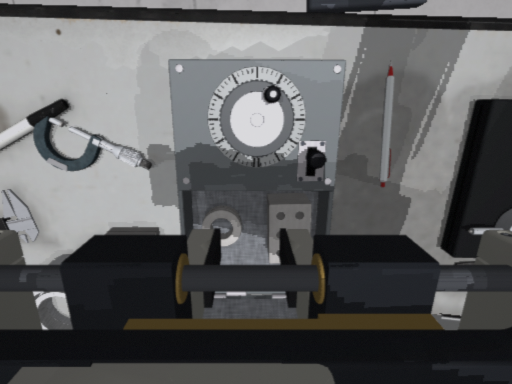

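```bash
sed -i "s/o\['opening'\].round(4)/round(o['opening'],4)/" bx.py; python3 bx.py
python3 - <<'E'
import pickle
from h import *
from bx import tobox
a=cv2.imread("pics/w15.png")[180:240,170:340]; cv2.imwrite("pics/w15z.png",cv2.resize(a,None,fx=4.5,fy=4.5,interpolation=cv2.INTER_CUBIC))
E
```

```text
box mm [ 1.3 -4.4] z 0.1937 yaw 177.03 F [-0.3  0.6 -0.3] 0.0348 22.65
```

View pics/w15z.png

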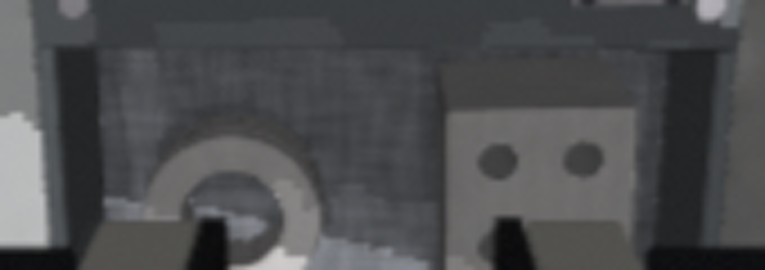

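Run:
```python
import pickle
from h import *
from bx import tobox
c=pickle.load(open('w15.pkl','rb'))
Z=lambda a:np.array(a)/4.5+[170-.39,180-.39]
for n,p,z in [("ring L",(146,221),.044),("ring R",(322,221),.044),("ring near",(234,137),.044),("blk near -y",(446,108),.066),("blk near +y",(635,106),.066),("wall -y rim",(48,150),.07),("wall +y",(722,150),.07),("wall floor -y",(103,150),.026),("knob/seam",(400,45),.07)]:
    print(n,tobox(unproj(Z(p),z,c)[0]).round(1))
```

```text
ring L [ 57.6 -60.9]
ring R [ 57.6 -15.7]
ring near [ 34.6 -37.6]
blk near -y [19.4 14. ]
blk near +y [19.  57.8]
wall -y rim [ 28.2 -78. ]
wall +y [28.4 77.6]
wall floor -y [ 44.9 -74.6]
knob/seam [3.1 3.1]
```

Emit:
jog_arm:
  commands:
    - {"x": -2.75, "y": -0.4, "z": 0, "roll": 0}
    - {"x": -2.75, "y": -0.4, "z": 2, "roll": 0}
    - {"x": 0, "y": 0, "z": 4, "roll": 0}
    - {"x": 0, "y": 0, "z": 3, "roll": 0}
    - {"x": 0, "y": 0, "z": 0, "roll": 0}
    - {"x": 0, "y": 0, "z": 0, "roll": 0}
  gripper: 0

```text
clock: 23.25
tool_pos: [0.573, -0.3889, 0.1044]
orientation: [-180.0, -0.1, 177.1]
force: [-0.0, -0.9, 1.6]
opening: 0.0004
```

```bash
python3 bx.py
```

```text
box mm [ 56.8 -12.7] z 0.1044 yaw 177.06 F [-0.  -0.9  1.6] 0.0004 23.25
```

Emit:
jog_arm:
  commands:
    - {"x": 0, "y": 0, "z": 3, "roll": 0}
    - {"x": 0, "y": 0, "z": 2.5, "roll": 0}
    - {"x": 0, "y": 0, "z": 0, "roll": 0}
    - {"x": 0, "y": 0.3, "z": 0, "roll": 0}
    - {"x": 0, "y": 0.3, "z": 0, "roll": 0}
    - {"x": 0, "y": 0.2, "z": 0, "roll": 0}
    - {"x": 0, "y": 0, "z": 0, "roll": 0}

```text
clock: 23.95
tool_pos: [0.5742, -0.3809, 0.0504]
orientation: [-180.0, 0.1, 177.0]
force: [0.3, 0.6, 0.0]
opening: 0.0002
```

```bash
python3 bx.py
```

```text
box mm [57.6 -4.7] z 0.0504 yaw 177.04 F [0.3 0.6 0. ] 0.0002 23.95
```

Emit:
jog_arm:
  commands:
    - {"x": 0, "y": 0.2, "z": 0.2, "roll": 0}
    - {"x": 0, "y": 0.2, "z": 0, "roll": 0}
    - {"x": 0, "y": 0.2, "z": 0, "roll": 0}
    - {"x": 0, "y": 0, "z": 0, "roll": 0}

```text
clock: 24.35
tool_pos: [0.5738, -0.3752, 0.0469]
orientation: [-180.0, -0.0, 177.0]
force: [0.8, -2.5, 0.1]
opening: 0.0005
```

```bash
python3 bx.py; python3 look.py w16;python3 - <<'E'
from plant import ctrl
import cv2
s=ctrl.snapshot("scene"); cv2.imwrite("pics/s16.png",cv2.resize(s["image"][130:260,270:420,::-1],None,fx=5,fy=4.5,interpolation=cv2.INTER_CUBIC))
E
```

```text
box mm [56.8  1. ] z 0.0469 yaw 177.02 F [ 0.8 -2.5  0.1] 0.0005 24.35
{'clock': 24.35, 'joint_pos': array([-1.69209e+01,  2.99664e+01, -9.56410e+00,  2.50000e-02,
       -5.04687e+01, -7.60780e+01]), 'tool_pos': array([ 0.5738, -0.3752,  0.0469]), 'orientation': array([-1.799810e+02, -3.800000e-03,  1.770171e+02]), 'force': array([ 0.7632, -2.4825,  0.0883]), 'opening': 0.0004835943194466506}
```

View pics/w16.png

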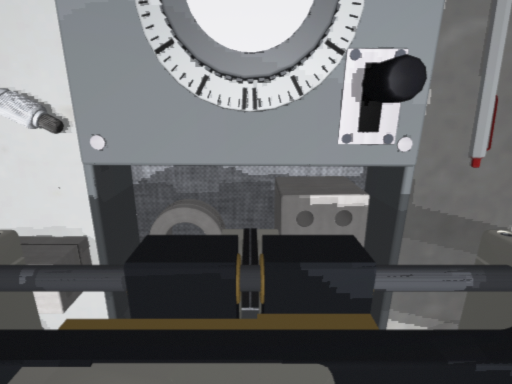

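View pics/s16.png

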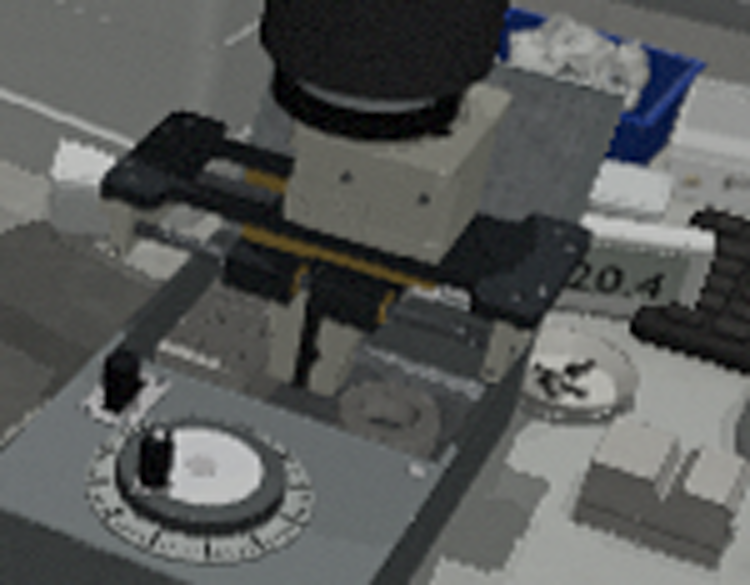

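Run:
```python
import pickle
from h import *
from bx import tobox
c=pickle.load(open('w16.pkl','rb'))
for n,p,z in [("blk near -y",(279,194),.066),("blk near +y",(366,194),.066),("rim -y",(88,200),.07),("rim +y",(408,200),.07),("ring L",(149,232),.044),("ring R",(221,232),.044),("ring near",(185,203),.044)]:
    print(n,tobox(unproj(p,z,c)[0]).round(1))
```

```text
blk near -y [19.6 15.2]
blk near +y [19.6 58.9]
rim -y [ 21.5 -79. ]
rim +y [21.4 78.2]
ring L [ 50.6 -60.7]
ring R [ 50.5 -17. ]
ring near [ 32.  -37.6]
```

Emit:
jog_arm:
  commands:
    - {"x": 0, "y": -0.2, "z": -2, "roll": 0}
    - {"x": 0, "y": 0, "z": -2, "roll": 0}
    - {"x": 1.8, "y": -1.6, "z": 0, "roll": 0}
    - {"x": 1.8, "y": -1.6, "z": 0, "roll": 0}
    - {"x": 0, "y": 0, "z": 0, "roll": 0}
    - {"x": 0, "y": 0, "z": 0, "roll": 0}
  gripper: 4

```text
clock: 25.05
tool_pos: [0.5358, -0.4072, 0.0869]
orientation: [180.0, 0.0, 176.9]
force: [0.3, 0.8, -0.6]
opening: 0.0386
```

```bash
python3 bx.py
```

```text
box mm [ 20.6 -33. ] z 0.0869 yaw 176.95 F [ 0.3  0.8 -0.6] 0.0386 25.05
```

Emit:
jog_arm:
  commands:
    - {"x": 0, "y": 0, "z": 3, "roll": 0}
    - {"x": 0, "y": 0, "z": 2.5, "roll": 0}
    - {"x": 0, "y": 0, "z": 0, "roll": 0}
    - {"x": -0.8, "y": 0, "z": 0, "roll": 0}
    - {"x": -0.3, "y": 0.1, "z": 0, "roll": 0}
    - {"x": -0.3, "y": 0.1, "z": 0, "roll": 0}
    - {"x": -0.3, "y": 0.1, "z": 0, "roll": 0}
    - {"x": -0.3, "y": 0.1, "z": 0, "roll": 0}
    - {"x": 0, "y": 0, "z": 0, "roll": 0}

```text
clock: 25.95
tool_pos: [0.5569, -0.4042, 0.0324]
orientation: [-180.0, 0.1, 177.0]
force: [-0.1, -0.1, -0.8]
opening: 0.04
```

```bash
python3 bx.py; python3 look.py w17
```

```text
box mm [ 41.5 -28.9] z 0.0324 yaw 177.02 F [-0.1 -0.1 -0.8] 0.04 25.95
{'clock': 25.95, 'joint_pos': array([-1.97837e+01,  3.10467e+01, -9.90010e+00,  7.90000e-03,
       -4.89966e+01, -7.31966e+01]), 'tool_pos': array([ 0.5569, -0.4042,  0.0324]), 'orientation': array([-1.799779e+02,  5.250000e-02,  1.770249e+02]), 'force': array([-0.0742, -0.0642, -0.7695]), 'opening': 0.04001779569386351}
```

View pics/w17.png

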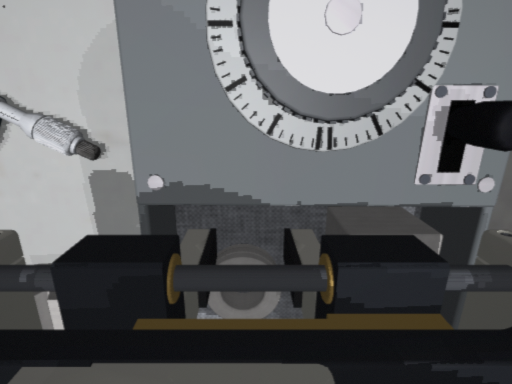

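Emit:
jog_arm:
  commands:
    - {"x": 0.3, "y": 0, "z": -2, "roll": 0}
    - {"x": 1, "y": 0, "z": -4, "roll": 0}
    - {"x": 2, "y": 0, "z": -4, "roll": 0}
    - {"x": 0, "y": 0, "z": -2, "roll": 0}
    - {"x": 0, "y": 0, "z": 0, "roll": 0}
    - {"x": 0, "y": 0, "z": 0, "roll": 0}
  gripper: 5.2

```text
clock: 26.6
tool_pos: [0.5235, -0.4023, 0.1523]
orientation: [-180.0, 0.1, 177.0]
force: [0.2, 0.5, -0.9]
opening: 0.0518
```

```bash
python3 bx.py; python3 look.py w18 ring_gauge block_123
python3 - <<'E'
import cv2
a=cv2.imread("pics/w18.png")[150:270,130:390]; cv2.imwrite("pics/w18z.png",cv2.resize(a,None,fx=3,fy=3,interpolation=cv2.INTER_CUBIC))
E
```

```text
box mm [  8.1 -28.8] z 0.1523 yaw 177.0 F [ 0.2  0.5 -0.9] 0.0518 26.6
{'clock': 26.6, 'joint_pos': array([-2.06685e+01,  2.20996e+01, -7.03650e+00, -3.12000e-02,
       -6.07774e+01, -7.23189e+01]), 'tool_pos': array([ 0.5235, -0.4023,  0.1523]), 'orientation': array([-1.799997e+02,  9.070000e-02,  1.769974e+02]), 'force': array([ 0.2198,  0.5141, -0.9331]), 'opening': 0.05182269342197691}
ring_gauge [(0.85, (240.7936, 253.78560000000002))]
block_123 [(0.95, (325.9904, 215.69279999999998))]
```

View pics/w18z.png

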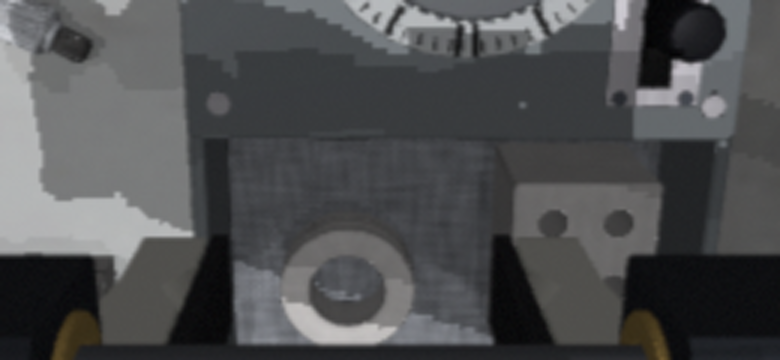

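Now the ring shows fully: centre about (347,288), left edge 281, right edge 413 in the zoomed crop, well away from the wall.

Run:
```python
import pickle
from h import *
from bx import tobox
c=pickle.load(open('w18.pkl','rb'))
Z=lambda a:np.array(a)/3+[130-.33,150-.33]
for n,p,z in [("ring L",(281,288),.044),("ring R",(413,288),.044),("ring near",(347,230),.044),("ring far",(347,347),.044),("ring c",(347,287),.044),("blk near -y",(515,184),.066),("blk near +y",(660,184),.066),("floor -y",(232,230),.026)]:
    print(n,tobox(unproj(Z(p),z,c)[0]).round(1))
```

```text
ring L [ 65.5 -56.2]
ring R [ 65.5 -11.3]
ring near [ 44.1 -33.6]
ring far [ 88.2 -33.8]
ring c [ 65.1 -33.7]
blk near -y [19.5 17.2]
blk near +y [19.5 60.8]
floor -y [ 52.  -74.8]
```

Emit:
jog_arm:
  commands:
    - {"x": -1, "y": 0, "z": 3, "roll": 0}
    - {"x": -1, "y": 0, "z": 4, "roll": 0}
    - {"x": 0, "y": 0, "z": 4, "roll": 0}
    - {"x": 0, "y": 0, "z": 1, "roll": 0}
    - {"x": -0.6, "y": 0, "z": 0, "roll": 0}
    - {"x": -0.3, "y": 0.1, "z": 0, "roll": 0}
    - {"x": -0.3, "y": 0.1, "z": 0, "roll": 0}
    - {"x": -0.3, "y": 0.1, "z": 0, "roll": 0}
    - {"x": -0.3, "y": 0.1, "z": 0, "roll": 0}
    - {"x": -0.3, "y": 0.1, "z": 0, "roll": 0}
    - {"x": 0, "y": 0, "z": 0, "roll": 0}
  gripper: 4

```text
clock: 27.85
tool_pos: [0.565, -0.3996, 0.0322]
orientation: [-180.0, 0.0, 177.0]
force: [-0.3, -1.3, 0.9]
opening: 0.0402
```

```bash
python3 bx.py
```

```text
box mm [ 49.4 -23.9] z 0.0322 yaw 177.02 F [-0.3 -1.3  0.9] 0.0402 27.85
```

Emit:
jog_arm:
  commands:
    - {"x": 0.3, "y": 0, "z": -2, "roll": 0}
    - {"x": 1, "y": 0, "z": -4, "roll": 0}
    - {"x": 2.5, "y": 0, "z": -4, "roll": 0}
    - {"x": 0, "y": 0, "z": -2, "roll": 0}
    - {"x": 0, "y": 0, "z": 0, "roll": 0}
    - {"x": 0, "y": 0, "z": 0, "roll": 0}
  gripper: 5.5

```text
clock: 28.45
tool_pos: [0.5268, -0.3975, 0.1524]
orientation: [-180.0, 0.1, 177.0]
force: [1.6, 1.4, -0.1]
opening: 0.0552
```

```bash
python3 bx.py; python3 look.py w19 ring_gauge block_123
python3 - <<'E'
import cv2
a=cv2.imread("pics/w19.png")[150:270,130:390]; cv2.imwrite("pics/w19z.png",cv2.resize(a,None,fx=3,fy=3,interpolation=cv2.INTER_CUBIC))
E
```

```text
box mm [ 11.1 -23.8] z 0.1524 yaw 177.0 F [ 1.6  1.4 -0.1] 0.0552 28.45
{'clock': 28.45, 'joint_pos': array([-2.01530e+01,  2.20698e+01, -7.07540e+00, -2.85000e-02,
       -6.07594e+01, -7.28325e+01]), 'tool_pos': array([ 0.5268, -0.3975,  0.1524]), 'orientation': array([-1.799957e+02,  9.850000e-02,  1.770006e+02]), 'force': array([ 1.6082,  1.3597, -0.1265]), 'opening': 0.05516248501931387}
ring_gauge [(0.72, (239.3088, 243.1872)), (0.59, (251.904, 316.4928))]
block_123 [(0.68, (271.9744, 135.7056)), (0.67, (313.2928, 217.11360000000002))]
```

View pics/w19z.png

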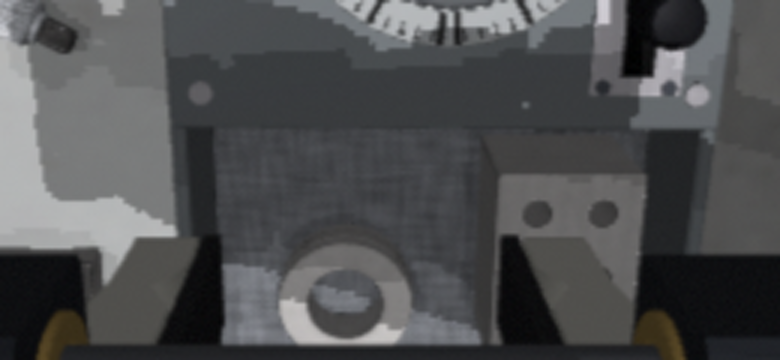

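Run:
```python
import pickle
from h import *
from bx import tobox
c=pickle.load(open('w19.pkl','rb'))
Z=lambda a:np.array(a)/3+[130-.33,150-.33]
for n,p,z in [("ring L",(279,302),.044),("ring R",(412,302),.044),("ring near",(345,243),.044),("ring c",(345.5,300),.044),("blk near -y",(499,174),.066),("floor -y",(215,230),.026)]:
    print(n,tobox(unproj(Z(p),z,c)[0]).round(1))
```

```text
ring L [ 73.9 -52. ]
ring R [73.9 -6.5]
ring near [ 51.9 -29.4]
ring c [ 73.2 -29.3]
blk near -y [19.4 17.3]
floor -y [ 55.1 -75.9]
```

Emit:
jog_arm:
  commands:
    - {"x": -3.2, "y": -0.3, "z": 0, "roll": 0}
    - {"x": -3.14, "y": -0.25, "z": 2, "roll": 0}
    - {"x": 0, "y": 0, "z": 3, "roll": 0}
    - {"x": 0, "y": 0, "z": 1.5, "roll": 0}
    - {"x": 0, "y": 0, "z": 0, "roll": 0}
    - {"x": 0, "y": 0, "z": 0, "roll": 0}
  gripper: 5.3

```text
clock: 29.2
tool_pos: [0.5892, -0.4066, 0.0869]
orientation: [-180.0, -0.1, 177.0]
force: [0.5, 0.3, 1.1]
opening: 0.0531
```

```bash
python3 bx.py; python3 look.py w20
```

```text
box mm [ 73.9 -29.6] z 0.0869 yaw 177.02 F [0.5 0.3 1.1] 0.0531 29.2
{'clock': 29.2, 'joint_pos': array([-1.90531e+01,  3.01543e+01, -3.08170e+00,  3.32000e-02,
       -5.68141e+01, -7.39483e+01]), 'tool_pos': array([ 0.5892, -0.4066,  0.0869]), 'orientation': array([-1.799872e+02, -5.580000e-02,  1.770168e+02]), 'force': array([0.4611, 0.3143, 1.0791]), 'opening': 0.053084413734044406}
```

View pics/w20.png

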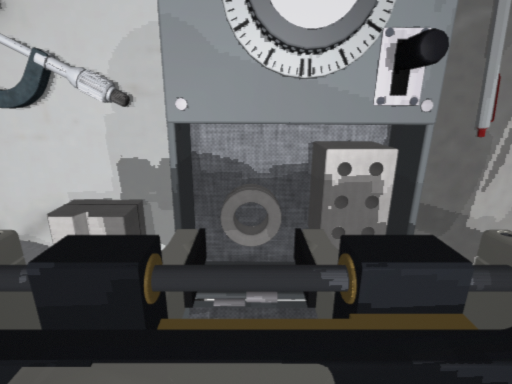

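Run:
```python
import pickle
from h import *
from bx import tobox
c=pickle.load(open('w20.pkl','rb'))
for p,z in [((251,217),.044),((221,217),.044),((281,217),.044),((251,190),.044),((251,246),.044),((327,152),.066),((395,150),.066)]:
    print(p,tobox(unproj(p,z,c)[0]).round(1))
```

```text
(251, 217) [ 73.7 -29.2]
(221, 217) [ 73.8 -51.5]
(281, 217) [73.7 -6.8]
(251, 190) [ 52.8 -29.2]
(251, 246) [ 97.7 -29.1]
(327, 152) [21.8 17.8]
(395, 150) [20.5 59.8]
```

Emit:
jog_arm:
  commands:
    - {"x": 0, "y": 0, "z": 2, "roll": 0}
    - {"x": 0, "y": 0, "z": 1.5, "roll": 0}
    - {"x": 0, "y": 0, "z": 1, "roll": 0}
    - {"x": -0.05, "y": 0, "z": 0.9, "roll": 0}
    - {"x": 0, "y": 0, "z": 0, "roll": 0}
    - {"x": 0, "y": 0, "z": 0, "roll": 0}

```text
clock: 29.85
tool_pos: [0.5902, -0.4065, 0.033]
orientation: [-180.0, -0.0, 177.0]
force: [0.2, 0.2, -0.4]
opening: 0.053
```

Emit:
jog_arm:
  commands:
    - {"x": 0, "y": 0, "z": 0, "roll": 0}
    - {"x": 0, "y": 0, "z": 0, "roll": 0}
    - {"x": 0, "y": 0, "z": 0, "roll": 0}
    - {"x": 0, "y": 0, "z": 0, "roll": 0}
    - {"x": 0, "y": 0, "z": 0, "roll": 0}
  gripper: 4

```text
clock: 30.35
tool_pos: [0.5905, -0.4066, 0.0335]
orientation: [-180.0, 0.1, 177.0]
force: [-0.7, 1.3, 4.5]
opening: 0.0446
```

```bash
python3 bx.py
```

```text
box mm [ 75.2 -29.5] z 0.0335 yaw 177.02 F [-0.7  1.3  4.5] 0.0446 30.35
```

Emit:
jog_arm:
  commands:
    - {"x": 0, "y": 0, "z": -0.5, "roll": 0}
    - {"x": 0, "y": 0, "z": -1, "roll": 0}
    - {"x": 0, "y": 0, "z": -2, "roll": 0}
    - {"x": 0, "y": 0, "z": -2.5, "roll": 0}
    - {"x": 0, "y": 0, "z": -2.5, "roll": 0}
    - {"x": 0, "y": 0, "z": -2.5, "roll": 0}
    - {"x": 0, "y": 0, "z": -1.5, "roll": 0}
    - {"x": 0, "y": 0, "z": 0, "roll": 0}
  gripper: 3.5

```text
clock: 31.15
tool_pos: [0.5911, -0.4071, 0.1608]
orientation: [-179.9, 0.2, 177.0]
force: [0.9, -0.4, -2.6]
opening: 0.0447
```

```bash
python3 bx.py; python3 look.py w21
```

```text
box mm [ 75.9 -29.9] z 0.1608 yaw 177.02 F [ 0.9 -0.4 -2.6] 0.0447 31.15
{'clock': 31.15, 'joint_pos': array([-1.90372e+01,  2.67114e+01,  1.50910e+00,  3.01000e-02,
       -6.45464e+01, -7.39602e+01]), 'tool_pos': array([ 0.5911, -0.4071,  0.1608]), 'orientation': array([-179.9044,    0.234 ,  177.0157]), 'force': array([ 0.9099, -0.4099, -2.5696]), 'opening': 0.04469841494711726}
```

View pics/w21.png

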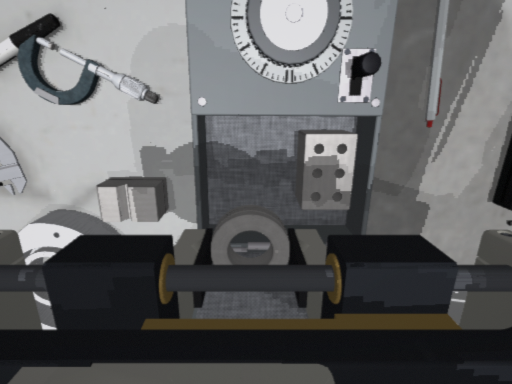

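Emit:
jog_arm:
  commands:
    - {"x": 0.5, "y": 1.2, "z": 0, "roll": 0}
    - {"x": 0.9, "y": 2.5, "z": 0, "roll": 0}
    - {"x": 1.2, "y": 3.6, "z": 0, "roll": 0}
    - {"x": 1.2, "y": 4.0, "z": 0, "roll": 0}
    - {"x": 1.2, "y": 4.0, "z": 0, "roll": 0}
    - {"x": 1.2, "y": 4.0, "z": 0, "roll": 0}
    - {"x": 1.2, "y": 4.0, "z": 0, "roll": 0}
    - {"x": 1.2, "y": 4.0, "z": 0, "roll": 0}
    - {"x": 1.1, "y": 3.2, "z": 0, "roll": 0}
    - {"x": 0.8, "y": 2.2, "z": 0, "roll": 0}
    - {"x": 0.4, "y": 1.2, "z": 0, "roll": 0}
    - {"x": 0, "y": 0, "z": 0, "roll": 0}

```text
clock: 32.4
tool_pos: [0.4978, -0.0609, 0.1571]
orientation: [-180.0, -0.1, 177.1]
force: [-0.1, 0.1, -1.2]
opening: 0.0445
```

```bash
python3 look.py w22 granite_top dial_gauge
```

```text
{'clock': 32.4, 'joint_pos': array([ 1.54890e+01,  7.64030e+00, -2.64438e+01, -2.41000e-02,
       -5.59881e+01, -1.08349e+02]), 'tool_pos': array([ 0.4978, -0.0609,  0.1571]), 'orientation': array([-1.799962e+02, -7.490000e-02,  1.771265e+02]), 'force': array([-0.1237,  0.1317, -1.2132]), 'opening': 0.04450842998489185}
granite_top [(0.88, (248.4224, 182.208))]
dial_gauge [(0.9, (252.3136, 294.98879999999997))]
```

View pics/w22.png

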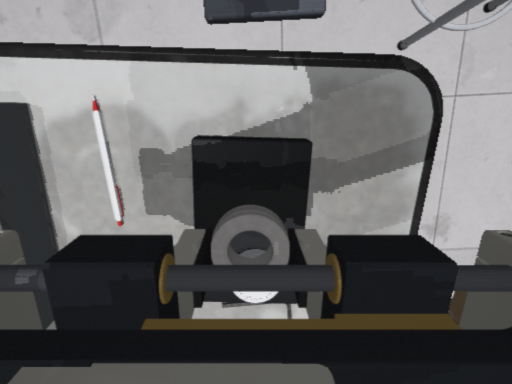

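Run:
```python
import pickle
from h import *
c=pickle.load(open('w22.pkl','rb'))
a=unproj([(195,141),(310,142),(196,232),(308,220)],.03,c); print(a.round(4))
r,l=a[0],a[1]; v=l-r; L=np.linalg.norm(v); print(L, np.degrees(np.arctan2(v[1],v[0]))-90)
n=np.array([v[1],-v[0],0])/L; cen=(l+r)/2+.095*n; print("centre",cen)
g=unproj(np.array([(177,120),(258,123)])/2.5+[119.7,129.7],.05,TOP); print("gauge face, stem end",g)
yaw=np.radians(-4.2);B=np.array([[np.cos(yaw),-np.sin(yaw)],[np.sin(yaw),np.cos(yaw)]])
for C in (cen[:2],[.5444,-.066]): print("tcp local",B.T@(np.array([.4978,-.0609])-C),"gauge local",(B.T@(g[0][:2]-C)))
```

```text
[[ 4.486e-01 -1.126e-01  3.000e-02]
 [ 4.552e-01 -2.000e-04  3.000e-02]
 [ 5.452e-01 -1.217e-01  3.000e-02]
 [ 5.374e-01 -1.500e-03  3.000e-02]]
0.11249956684386647 -3.3882609091138676
centre [ 0.54673037 -0.06201399  0.03      ]
gauge face, stem end [[ 0.5958768  -0.06120058  0.05      ]
 [ 0.59157628 -0.1255135   0.05      ]]
tcp local [-0.04888055 -0.00247257] gauge local [0.04895488 0.00441062]
tcp local [-0.04684837  0.0016734 ] gauge local [0.05098706 0.0085566 ]
```

Emit:
jog_arm:
  commands:
    - {"x": 0, "y": 0, "z": 1, "roll": 0}
    - {"x": 0, "y": 0, "z": 2.5, "roll": 0}
    - {"x": 0, "y": 0, "z": 3, "roll": 0}
    - {"x": 0, "y": 0, "z": 2.5, "roll": 0}
    - {"x": 0, "y": 0, "z": 1.5, "roll": 0}
    - {"x": 0, "y": 0, "z": 0.7, "roll": 0}
    - {"x": 0, "y": 0, "z": 0.3, "roll": 0}
    - {"x": 0, "y": 0, "z": 0, "roll": 0}
    - {"x": 0, "y": 0, "z": 0, "roll": 0}

```text
clock: 33.45
tool_pos: [0.4995, -0.0622, 0.0435]
orientation: [180.0, 0.1, 177.0]
force: [0.1, 0.3, -2.0]
opening: 0.0443
```

```bash
python3 bx.py
```

```text
box mm [-34.  309.5] z 0.0435 yaw 177.0 F [ 0.1  0.3 -2. ] 0.0443 33.45
```

Emit:
jog_arm:
  commands:
    - {"x": 0, "y": 0, "z": 0.2, "roll": 0}
    - {"x": 0, "y": 0, "z": 0.2, "roll": 0}
    - {"x": 0, "y": 0, "z": 0.1, "roll": 0}
    - {"x": 0, "y": 0, "z": 0, "roll": 0}
    - {"x": 0, "y": 0, "z": 0, "roll": 0}

```text
clock: 33.95
tool_pos: [0.4989, -0.0622, 0.0379]
orientation: [-180.0, 0.0, 177.0]
force: [0.3, 0.3, -1.9]
opening: 0.0446
```

```bash
python3 bx.py
```

```text
box mm [-34.6 309.6] z 0.0379 yaw 177.02 F [ 0.3  0.3 -1.9] 0.0446 33.95
```

Not yet touching (the force is still the ring's weight); creep on.

Emit:
jog_arm:
  commands:
    - {"x": 0, "y": 0, "z": 0.05, "roll": 0}
    - {"x": 0, "y": 0, "z": 0.05, "roll": 0}
    - {"x": 0, "y": 0, "z": 0, "roll": 0}
    - {"x": 0, "y": 0, "z": 0, "roll": 0}

```text
clock: 34.35
tool_pos: [0.499, -0.0622, 0.0374]
orientation: [-180.0, 0.0, 177.0]
force: [-2.8, 0.5, 5.3]
opening: 0.0446
```

```bash
python3 bx.py
```

```text
box mm [-34.5 309.6] z 0.0374 yaw 177.02 F [-2.8  0.5  5.3] 0.0446 34.35
```

Emit:
jog_arm:
  commands:
    - {"x": 0, "y": 0, "z": 0, "roll": 0}
    - {"x": 0, "y": 0, "z": 0, "roll": 0}
    - {"x": 0, "y": 0, "z": 0, "roll": 0}
    - {"x": 0, "y": 0, "z": 0, "roll": 0}
  gripper: 5.6

```text
clock: 34.75
tool_pos: [0.499, -0.0622, 0.0368]
orientation: [180.0, 0.0, 177.0]
force: [-0.5, -0.2, -0.2]
opening: 0.0561
```

Emit:
jog_arm:
  commands:
    - {"x": 0, "y": 0, "z": -1, "roll": 0}
    - {"x": 0, "y": 0, "z": -2, "roll": 0}
    - {"x": 0, "y": 0, "z": -3, "roll": 0}
    - {"x": 2, "y": 0, "z": -3, "roll": 0}
    - {"x": 3, "y": 0, "z": -3, "roll": 0}
    - {"x": 3, "y": 0, "z": -2, "roll": 0}
    - {"x": 0, "y": 0, "z": 0, "roll": 0}
    - {"x": 0, "y": 0, "z": 0, "roll": 0}

```text
clock: 35.55
tool_pos: [0.4192, -0.0578, 0.1783]
orientation: [179.9, 0.2, 177.0]
force: [0.6, 0.3, -0.2]
opening: 0.056
```

```bash
python3 look.py w23 ring_gauge dial_gauge
python3 - <<'E'
from plant import ctrl
import cv2
s=ctrl.snapshot("scene"); cv2.imwrite("pics/s23.png",s["image"][:,:,::-1])
E
```

```text
{'clock': 35.55, 'joint_pos': array([ 1.910220e+01, -1.758400e+00, -3.347940e+01,  4.400000e-03,
       -5.807960e+01, -1.120603e+02]), 'tool_pos': array([ 0.4192, -0.0578,  0.1783]), 'orientation': array([179.9287,   0.1861, 177.0441]), 'force': array([ 0.6152,  0.3406, -0.1692]), 'opening': 0.05604386525379061}
ring_gauge [(0.8, (248.5248, 244.416)), (0.33, (32.8192, 210.39360000000002))]
dial_gauge [(0.9, (252.7232, 309.0048))]
```

View pics/w23.png

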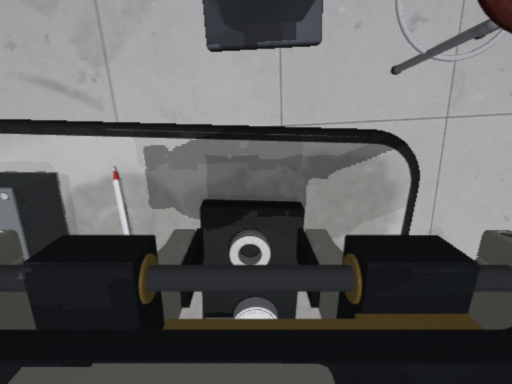

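View pics/s23.png

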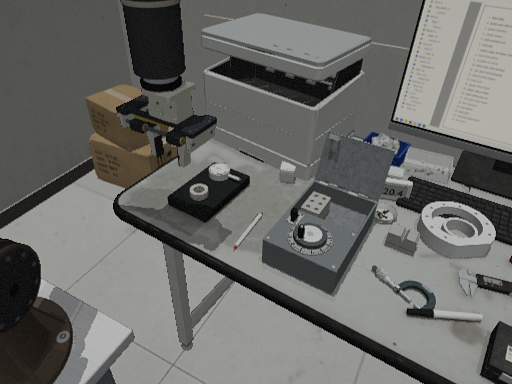

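```bash
python3 -c "
from plant import ctrl
print(ctrl.close_job())"
```

```text
the job is handed in; nothing more can be done
None
```

The lockbox is open and the ring gauge lies flat on the clear half of the granite flat. I handed the job in at about 35.6 s; no verdict was reported.

- **Combination:** I dialled 4-1-7 with stops at 119.4°, 30.4° and 209.9°, against targets of 120°, 30° and 210°. These angles come from the measured tool position on a circle fitted to the crank's path. I then drew the bolt about 12 mm and the lid sprang open.
- **Set-up block:** With the lid open and the ring close to the wall, the gripper could not get at the ring where it lay. I set up a push against the block in case space was needed. That moved the block a few mm to the left, about 1 to 4 mm by the wrist camera and against 30 mm allowed.
- **Ring gauge:** I nudged the ring along the felt, away from the wall, until both fingers fitted round it. It was lifted out, carried across and lowered until the force reading showed contact, then released.
- **Last checks:**
  - The final wrist and scene pictures show the ring flat on the granite, the lid open, the block upright in the box and the arm clear.
  - When I released the ring, the tool was about 48 mm towards the robot from the granite's middle and within about 3 mm of its centre line. Limits are 73 and 38 mm.
  - The dial indicator looks where it was.
  - The hexagon key was hidden in the last pictures, so I did not check it. The arm never went near it.
- **Disagreement:** Two estimates of the granite's centre differed by about 5 mm, which does not matter with these margins.

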